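# Drip-dry the turner on the fold-out hook and stow it

## Robot

A 6-joint arm with a two-finger parallel gripper is mounted at the origin on the work surface. World frame = base frame: x ahead of the robot, y to its left, z up, the work surface at z = 0. Lengths are in m, angles in degrees, forces in N, time in s.
With the tool pointing down it reaches from about 0.35 to 0.875 m from the base axis. Payload 4.2 kg.
Tool frame: the origin (TCP) lies at the centre of the arm's flange, where the gripper is bolted on; the fingertips stand 182 mm ahead of it and the grasp point (between the pads) lies 164 mm ahead of it (r.nose_length is the distance from the TCP to the fingertips, in m); z points along the fingers, y is the line along which they close (so a half turn about z gives the same grasp; the last joint's range is limited). The gripper opens to 87 mm and grips with 3 to 60 N. Pads are 19 mm wide; open, the fingers measure 117 mm over their backs; the gripper's body (75 mm by 190 mm) begins 51 mm behind the grasp point.
Start: joints at [-56.058, 22.042, 0.453, 0, -68.411, -14.817], TCP at [0.205, -0.59, 0.405] pointing down, gripper open.
Joint ranges: [-179.83, 179.83], [-69.29, 118.12], [-61.27, 80.66], [-181.25, 117.63], [-171.15, -9.14], [-177.46, 177.46]. Speed limits (degrees/s): [159.86, 159.86, 180, 180, 180, 180].

## Interface

Orientations are given as a 3x3 rotation matrix whose columns are the frame's x, y, z axes.
In Python, from station import r, vision gives the robot as it stands. The module is installed in compiled form; this text tells all that it offers.
- The arm moves only by the shell command python3 -m creep 'ROWS'. ROWS is JSON, a list of rows, each a list of 7 numbers: the opening, from -1 (shut) to 1 (fully open), then the shift along the tool's x, y, z in mm, then the turn, a rotation vector about the tool's x, y, z in degrees. A call has 1 to 8 rows; each row is the pose to reach, as a shift and turn from the pose commanded when the call began, along the tool's axes at that moment; what a row does not reach only later rows make up. A row lasts 1/12 s, in which the tool goes at most 41.7 mm and 7.16 degrees, less where a joint would pass 70% of its speed; a pose out of reach is approached as far as the arm can. A call with a gripper value outside its range is refused whole. The fingers move at their own pace and stop on an object; the grip force is fixed at half the most. Time passes only in rows, so rows that repeat a pose let the fingers close. It gives the time, the measured TCP pose, the force, the opening and the grip force at its end, in the units of the state.
- r.sense(): the state, without advancing time (a new reading comes with each control period).
- vision.capture(name): name is "scene" or "top" or "wrist"; returns (picture, depth): 400x640x3 uint8, red, green, blue; 400x640 float32, m along the optical axis (not along the pixel's ray), 0 where there is no reading.
- vision.camera_model(name): a dict with "vertical_fov" (degrees; the focal length in pixels is half the picture's height over the tangent of half this angle, whatever the lens; pixels are square), "cx", "cy" (the principal point, pixels), "extrinsics" (4x4, takes a point from camera to world coordinates); the wrist camera has in their place "mount" (4x4, takes a point from camera to tool coordinates, whose origin is the TCP and whose axes are the flange's). Camera axes: x right, y down, z forward; pixel columns grow to the right and rows downward; lengths in m; the calibration is good to about 2 mm. The wrist camera is an equidistant fisheye: a pixel r from the principal point sees the ray r / f radians off the axis. A picture is of the moment at which its call begins: read the wrist's pose just before it. camera_model takes no time and is no camera call.
- r.finish_job(): hands the job in; it is judged then, once.
Trained networks look in the newest picture that a camera, given by its name, has taken for a name from the list of things; names that differ only in an ending like _2 or _b are one class to them, and where a whole thing is asked for, a point or a joint stands for the part that bears it (a point fixed in the world has none). Each returns a list of dicts, best first, with "conf" (0 to 1); they miss things now and then, are a little off and sometimes report something else, mostly with a low value. They report only what shows in the picture. A call takes as long as a camera call. They do not tell look-alikes from the thing itself.
- vision.find_in(camera, thing): "uv" ([column, row] in pixels, amid what is visible of it).
- vision.cut_out(camera, thing): "region" (400x640 bool, what is visible of it) and "uv" ([column, row] in pixels, amid what is visible of it).
The state is a dict: "time_s": time; "joints": joint angles; "joint_velocities": joint speeds; "effort": joint torques, N m; "tcp_pos": TCP position; "ee_rot": TCP orientation; "wrist_force": force on the tool from outside, world axes, zero at the start; "moment": the same for the moment, N m; "gripper_width": opening from 0.0 (shut) to 1.0 (fully open); "gripper_force": force on a finger pad.
Only numpy, scipy, OpenCV 4.12 (cv2) and the standard library are available. Lean on these libraries where they do the work, as an engineer would, in place of code of your own. Each camera call takes 0.05 s, during which the arm holds its last target. There are 200 camera calls.

## Task

Swing the red wall hook fully out from its panel, hang the washed slotted turner on it by the loop of its handle and let go, so that it hangs free and still over the drip tray for a good second. Then take it off from above, stand it blade down on the floor of the white pocket holder, and fold the empty hook flat against the panel again. Leave the plates, the jar and the beaker where they are.

Things in the scene. Friction and masses are not known exactly. Their poses are not given: they have to be found in the camera images.
- station: Fixed drip station: upright metal panel 170 wide, 12 thick, 250 mm high; black drip tray (150 deep, 130 wide, rim 18 mm high) before it; dark U-shaped rest rail at 100 mm height, front at x = -100 mm, y = 8 to 82 mm, on which the hung blade leans. Origin: table height, middle of the panel's front face; x points into the panel (the hook opens towards -x), y left as seen facing it, z up.
- hook (a joint): The red hook's hinge about the vertical, rad: 0 = folded flat along the panel (arm pointing to the station's -y), 1.57 = fully out (arm at right angles to the panel, pointing to the station's -x), with stops at both ends. Seen from above it opens clockwise. Friction of about 0.12 N m (1.2 N at the post) keeps it where it is left.
- hook_hinge (a point): Point on the hinge axis at the height of the arm's centreline, 235 mm above the table, 20 mm in front of the panel. The arm is a round bar 10 mm thick, 100 mm long from hinge to post, level but for a V-shaped dip, 8 mm deep, 68 to 92 mm from the hinge (lowest at 80 mm), where the turner's loop settles. The bracket's and the panel's tops are 13 and 15 mm above this point.
- hook_post (a point): The upturned end of the hook: an upright round red post, 12 mm in diameter, that rises 20 mm above the top of the arm. This point is on its axis, 10 mm above the arm's top and 10 mm below the post's top. It can be pinched from above (with the fingers in line with the panel) and led round the hinge; keep the fingertips just above the arm while the hook is folded.
- turner_handle (a point): Slotted turner, 200 mm long, about 0.2 kg, lying on the table at first. This point is the centre of its blue grip (64 mm long, 20 mm wide, 16 mm thick). Axes: x along the turner towards the loop, y across, z normal to the blade (up while it lies). The steel blade, 70 mm long, 62 mm wide, 5 mm thick, lies from -30 to -100 mm in x, its underside level with the grip's (8 mm below this point).
- turner_loop (a point): Centre of the opening of the loop at the turner's end, 63.5 mm from the grip's centre; same axes. Opening 53 mm long (x), 30 mm wide (y); round end bar 10 mm thick, others 7 mm; 44 mm wide outside. Hung, the end bar lies in or near the arm's dip, this point some 25 mm below the hinge point, the turner leaning about 0.1 rad; to come off it must rise 29 to 43 mm, then go outward over the post.
- turner_edge (a point): Middle of the blade's far edge, 100 mm from the grip's centre, opposite the loop, at half the blade's thickness (5.5 mm below the grip's mid-plane along z).
- holder_mouth (a point): Centre of the mouth of the fixed white pocket holder, 100 mm above the table; z up, y along the pocket's long side. Inside it measures 82 mm (y) by 30 mm (x); its floor is 95 mm below the mouth, its walls are 5 mm thick. Its foot, 112 x 60 mm, is 4 mm high. Its place and yaw vary.
- plates: Bystander: a stack of white dessert plates, 156 mm in diameter, 63 mm high; origin at the centre of its foot.
- jar: Bystander: amber jar with red cap, 64 mm in diameter, 90 mm high; origin at the centre of its foot.
- beaker: Bystander: white open beaker, 72 mm in diameter, 85 mm high; origin at the centre of its foot.
Things that resemble listed ones, but are neither listed nor needed, are in the scene too. Leave any yellow look-alike of the part that bears holder_mouth alone.

How it is judged:
By the outcome, as a careful person would: the job done as asked, in the order asked, and still so for the second after the job is handed in, with the robot touching nothing.
It also fails if it takes over 72 s, if anything falls off the work surface, if the arm or the gripper's body presses on something with over 40 N, if the wrist force passes 120 N, or if a joint passes its speed limit or range.

## Working session

There is one attempt and no reset: what is moved stays moved. The work goes in short steps, Python scripts to look and compute and a shell command to move; the robot and the scene stay as the last step left them, time stands still between calls to the robot, and variables do not carry over. Pictures are saved under pics/ and viewed, at most 10 in all, crops included, and the job is handed in when it is done.

```bash
mkdir -p pics; cat > h.py <<'E'
import numpy as np, cv2
from station import r, vision
def cap(n):
    s=r.sense(); p,d=vision.capture(n); return p,d,s
def w(n,d,s=None):
    m=vision.camera_model(n); f=200/np.tan(np.radians(m["vertical_fov"]/2))
    v,u=np.mgrid[0:400,0:640]; x=(u-m["cx"])/f; y=(v-m["cy"])/f
    if n=="wrist":
        t=np.hypot(x,y); k=np.where(t>1e-6,np.tan(t)/np.maximum(t,1e-6),1); x=x*k;y=y*k
        T=np.eye(4);T[:3,:3]=s["ee_rot"];T[:3,3]=s["tcp_pos"];T=T@np.array(m["mount"])
    else: T=np.array(m["extrinsics"])
    P=np.stack([x*d,y*d,d,np.ones_like(d)],-1)@T.T
    return P[...,:3]
E
python3 - <<'E'
from h import *
ims=[]
for n in("scene","top"):
    p,d,s=cap(n); P=w(n,d); np.savez(n,p=p,d=d,P=P); ims.append(p)
    for t in ["station","hook","hook_post","hook_hinge","turner_handle","turner_loop","turner_edge","holder_mouth","plates","jar","beaker"]:
        for o in vision.find_in(n,t)[:3]:
            u,v=map(int,o["uv"]); print(n,t,round(o["conf"],2),(u,v),P[min(v,399),min(u,639)].round(3))
    cv2.imwrite(f"pics/{n}.png",p[...,::-1])
print(r.sense()["ee_rot"],r.sense()["time_s"])
E
```

```text
scene station 0.66 (376, 287) [0.617 0.219 0.149]
scene station 0.18 (328, 239) [ 0.524 -0.087  0.015]
scene hook 0.62 (328, 242) [ 0.527 -0.083  0.008]
scene hook 0.58 (374, 245) [ 0.417 -0.011 -0.003]
scene hook_post 0.77 (374, 248) [0.608 0.189 0.235]
scene hook_hinge 0.94 (378, 286) [1.124 0.724 0.902]
scene hook_hinge 0.5 (297, 156) [ 0.41  -0.435  0.07 ]
scene hook_hinge 0.48 (333, 242) [ 0.511 -0.08   0.002]
scene turner_handle 0.66 (335, 239) [ 0.507 -0.077  0.014]
scene turner_loop 0.68 (331, 240) [ 0.52  -0.078  0.016]
scene turner_loop 0.36 (376, 247) [0.604 0.191 0.237]
scene turner_edge 0.98 (330, 243) [ 0.52  -0.082  0.002]
scene holder_mouth 0.93 (346, 185) [ 0.369 -0.214  0.067]
scene holder_mouth 0.78 (261, 172) [ 0.554 -0.419  0.066]
scene holder_mouth 0.75 (298, 191) [ 0.52  -0.251  0.081]
scene plates 0.78 (252, 266) [ 0.771 -0.065  0.06 ]
scene plates 0.42 (330, 239) [ 0.52  -0.083  0.015]
scene jar 0.93 (250, 227) [ 0.717 -0.177  0.083]
scene beaker 0.85 (296, 155) [ 0.417 -0.429  0.079]
top station 0.72 (218, 199) [0.578 0.173 0.102]
top station 0.65 (310, 237)
[... 296 characters left out ...]
 0.51 (444, 274) [ 0.39  -0.481  0.004]
top turner_edge 0.88 (312, 234) [ 0.496 -0.09   0.004]
top holder_mouth 0.8 (441, 227) [ 0.52  -0.445  0.1  ]
top holder_mouth 0.74 (402, 172) [ 0.693 -0.359  0.005]
top holder_mouth 0.71 (368, 286) [ 0.35  -0.258  0.005]
top plates 0.56 (314, 145) [ 0.754 -0.088  0.056]
top plates 0.56 (202, 183) [0.614 0.209 0.145]
top jar 0.61 (351, 162) [ 0.698 -0.194  0.089]
top jar 0.52 (215, 197) [0.583 0.18  0.108]
top jar 0.39 (201, 179) [0.607 0.186 0.24 ]
top beaker 0.9 (447, 274) [ 0.391 -0.487  0.013]
[[-9.44813896e-01 -3.27607542e-01 -2.50344088e-05]
 [-3.27607542e-01  9.44813896e-01  8.33257148e-06]
 [ 2.09230440e-05  1.60741905e-05 -1.00000000e+00]] 1.2
```

View pics/scene.png

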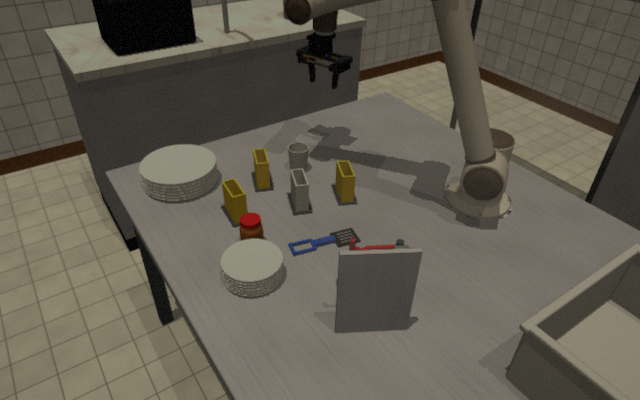

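View pics/top.png

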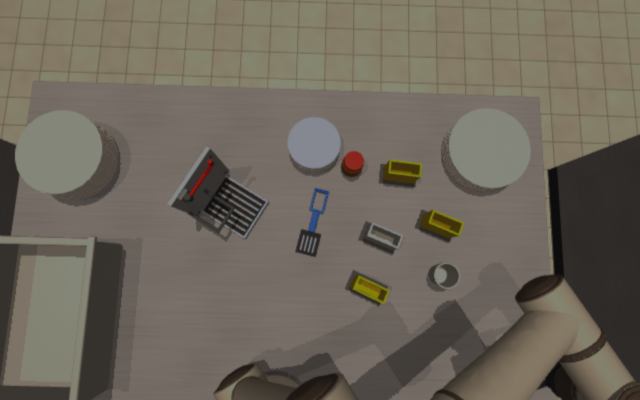

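The top view shows the panel at upper left, with the red hook folded from (190,200) to (213,162). The turner lies with its loop at (320,197) and its blade at (309,243). The white holder is at (383,237), between the yellow look-alikes.

```bash
python3 - <<'E'
from h import *
for n in("top","scene"):
    z=np.load(n+".npz"); p=z["p"].astype(int);P=z["P"];d=z["d"]
    R,G,B=p[...,0],p[...,1],p[...,2]; ok=d>0
    def rect(m,l):
        q=P[m&ok]; 
        if len(q)<8: print(n,l,len(q));return
        c,s,a=cv2.minAreaRect(q[:,:2].astype(np.float32)); print(n,l,len(q),np.round(c,4),np.round(s,4),round(a,1),"z",np.percentile(q[:,2],[5,50,95]).round(3),"med",np.median(q,0).round(4))
    X,Y,Z=P[...,0],P[...,1],P[...,2]
    nb=(abs(X-.6)<.2)&(abs(Y-.22)<.18)
    rect(nb&(Z>.238)&(Z<.26)&(abs(R-G)<30),"panel top")
    rect(nb&(R>110)&(G<60)&(Z>.2),"hook red")
    rect(nb&(R>110)&(G<60)&(Z>.245),"post")
    t=(abs(X-.53)<.12)&(abs(Y+.09)<.08)
    rect(t&(B>R+40)&(B>G+15)&(Z<.04),"blue turner")
    rect(t&(p.sum(2)<150)&(Z<.04),"blade")
    h=(abs(X-.49)<.07)&(abs(Y+.27)<.09)
    rect(h&(Z>.088)&(Z<.115)&(abs(R-B)<40),"holder rim")
E
```

```text
top panel top 533 [0.6052 0.2031] [0.0415 0.1692] 60.4 z [0.242 0.249 0.252] med [0.5933 0.2174 0.2491]
top hook red 93 [0.6097 0.187 ] [0.0079 0.0941] 59.4 z [0.235 0.24  0.261] med [0.6066 0.1883 0.2398]
top post 11 [0.6473 0.1645] [0.0074 0.0068] 47.1 z [0.26  0.261 0.262] med [0.6472 0.1645 0.2609]
top blue turner 265 [ 0.5662 -0.1001] [0.0422 0.1303] 77.5 z [0.008 0.014 0.019] med [ 0.5635 -0.0951  0.0136]
top blade 224 [ 0.4703 -0.0791] [0.0575 0.0664] 77.6 z [0.001 0.005 0.009] med [ 0.4759 -0.0811  0.0053]
top holder rim 211 [ 0.4916 -0.2889] [0.0923 0.0405] 68.1 z [0.091 0.099 0.102] med [ 0.4917 -0.2905  0.0987]
scene panel top 713 [0.6069 0.2031] [0.0441 0.169 ] 60.3 z [0.239 0.247 0.25 ] med [0.6065 0.2177 0.2469]
scene hook red 105 [0.6122 0.1865] [0.0111 0.0938] 60.9 z [0.233 0.238 0.258] med [0.6111 0.1876 0.2378]
scene post 12 [0.6492 0.1649] [0.0104 0.0063] 20.1 z [0.257 0.258 0.26 ] med [0.6488 0.1649 0.2582]
scene blue turner 227 [ 0.5664 -0.1054] [0.058  0.1303] 75.4 z [0.004 0.011 0.017] med [ 0.5678 -0.0963  0.0114]
scene blade 176 [ 0.5339 -0.0945] [0.0668 0.1975] 77.5 z [0.    0.004 0.008] med [ 0.488  -0.0777  0.0037]
scene holder rim 163 [ 0.4925 -0.2888] [0.0986 0.0411] 68.1 z [0.088 0.097 0.101] med [ 0.4943 -0.2806  0.0967]
```

```bash
python3 -m creep '[[1,-222,189,-75,0,0,0],[1,-222,189,-75,0,0,0],[1,-222,189,-75,0,0,0],[1,-222,189,-75,0,0,0],[1,-222,189,-75,0,0,0],[1,-222,189,-75,0,0,0],[1,-222,189,-75,0,0,0],[1,-222,189,-75,0,0,0]]'
python3 -m creep '[[1,-222,189,0,0,0,0],[1,-222,189,0,0,0,0],[1,-222,189,0,0,0,0],[1,-222,189,0,0,0,0],[1,-222,189,0,0,0,0],[1,-222,189,0,0,0,0],[1,-222,189,0,0,0,0]]'
python3 -m creep '[[1,-222,189,0,0,0,-41],[1,-222,189,0,0,0,-41],[1,-222,189,0,0,0,-41],[1,-222,189,0,0,0,-41],[1,-222,189,0,0,0,-41],[1,-222,189,0,0,0,-41],[1,-222,189,0,0,0,-41],[1,-222,189,0,0,0,-41]]'
python3 - <<'E'
from h import *
p,d,s=cap("wrist"); P=w("wrist",d,s); np.savez("w1",p=p,P=P,d=d)
cv2.imwrite("pics/w1.png",p[...,::-1]); print(s["joints"],s["tcp_pos"],s["ee_rot"],vision.camera_model("wrist"))
R,G,B=[p[...,i].astype(int) for i in range(3)]
m=(d>0)&(R>90)&(G<60)&(P[...,2]>.2)&(abs(P[...,0]-.6)<.12)
q=P[m]; print(len(q),cv2.minAreaRect(q[:,:2].astype(np.float32)))
q2=q[q[:,2]>.25]; print(len(q2),np.median(q2,0), q2.min(0),q2.max(0))
E
```

```text
time_s: 1.87
tcp_pos: [0.3542, -0.3358, 0.4822]
ee_rot: [[-0.943, -0.332, 0.004], [-0.332, 0.943, -0.002], [-0.004, -0.003, -1.0]]
wrist_force: [0.4, -0.2, 0.3]
gripper_width: 1.002
gripper_force: 0.0
time_s: 2.45
tcp_pos: [0.5009, -0.0861, 0.4801]
ee_rot: [[-0.945, -0.328, 0.001], [-0.328, 0.945, 0.0], [-0.001, -0.0, -1.0]]
wrist_force: [0.7, -0.3, -0.3]
gripper_width: 1.0
gripper_force: 0.0
time_s: 3.12
tcp_pos: [0.6511, 0.1691, 0.4762]
ee_rot: [[-0.494, -0.869, -0.002], [-0.869, 0.494, -0.0], [0.001, 0.002, -1.0]]
wrist_force: [0.2, -0.7, -1.1]
gripper_width: 1.001
gripper_force: 0.0
[ 2.82934339e+01  2.49373652e+01  1.50695256e+01 -4.79345328e-02
 -8.02258934e+01 -5.78979956e+01] [0.65113154 0.16913712 0.47615399] [[-4.94134292e-01 -8.69383660e-01 -1.83124283e-03]
 [-8.69385072e-01  4.94135199e-01 -4.94181307e-05]
 [ 9.47844854e-04  1.56763598e-03 -9.99998322e-01]] {'vertical_fov': 65.70646984690485, 'cx': 323.50855834681363, 'cy': 201.06394366803505, 'mount': array([[-1.36153900e-04, -9.70635030e-01, -2.40556896e-01,
         6.50460603e-02],
       [ 9.99999960e-01, -7.28502524e-05, -2.72047441e-04,
         4.07005697e-04],
       [ 2.46534146e-04, -2.40556924e-01,  9.70635001e-01,
         2.16281169e-02],
       [ 0.00000000e+00,  0.00000000e+00,  0.00000000e+00,
         1.00000000e+00]])}
1809 ((0.6110183596611023, 0.18698325753211975), (0.02531689964234829, 0.10177873075008392), 66.63453674316406)
268 [0.64798186 0.16255024 0.25807415] [0.64273554 0.1575043  0.25010077] [0.65425342 0.16886791 0.26011289]
```

View pics/w1.png

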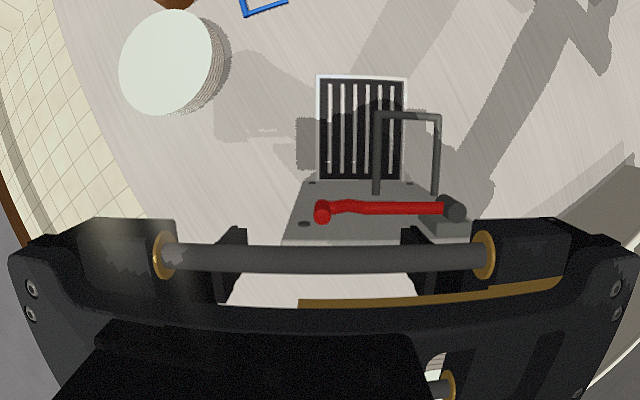

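The wrist view shows the red hook folded, with its post at (322,212) and dark bracket at (455,210). The U-rail is at (407,150) and the tray at (362,130).

```bash
python3 -m creep '[[0,6,0,20,0,0,0],[0,6,0,35,0,0,0],[0,6,0,49,0,0,0],[0,6,0,49,0,0,0],[0,6,0,49,0,0,0]]'
python3 - <<'E'
from h import *
z=np.load("w1.npz");P=z["P"];p=z["p"].astype(int);d=z["d"]
X,Y,Z=P[...,0],P[...,1],P[...,2]
R=np.array([[np.cos(np.radians(60.4)),np.sin(np.radians(60.4))],[-np.sin(np.radians(60.4)),np.cos(np.radians(60.4))]])
red=(p[...,0]>90)&(p[...,1]<60)
m=(d>0)&red&(Z>.232)&(Z<.245)&(abs(X-.6)<.12)
q=P[m];uv=q[:,:2]@R.T; 
# arm axis line fit by bins
for a in np.arange(uv[:,1].min(),uv[:,1].max(),.012):
    k=(uv[:,1]>=a)&(uv[:,1]<a+.012)&(q[:,2]>.232); print(a.round(3),k.sum(),uv[k,0].min().round(4),uv[k,0].max().round(4),q[k,2].max().round(4))
m=(d>0)&~red&(Z>.09)&(Z<.115)&(abs(X-.58)<.15)&(abs(Y-.15)<.12);q=P[m]
uv=q[:,:2]@R.T;print("rail",len(q),np.percentile(uv,[1,50,99],0),np.median(q[:,2]))
print("post", np.array([.648,.164])@R.T)
s=r.sense();print(s["joints"],s["tcp_pos"])
E
```

```text
time_s: 3.58
tcp_pos: [0.6451, 0.1573, 0.4306]
ee_rot: [[-0.499, -0.867, -0.001], [-0.867, 0.499, -0.001], [0.002, 0.0, -1.0]]
wrist_force: [-0.1, -0.4, 1.1]
gripper_width: 0.706
gripper_force: 0.0
-0.489 71 0.4565 0.4639 0.2449
-0.477 172 0.4584 0.4678 0.2395
-0.465 140 0.4585 0.4672 0.2385
-0.453 209 0.4583 0.4676 0.2398
-0.441 205 0.4584 0.4676 0.24
-0.429 187 0.4584 0.4676 0.2401
-0.417 187 0.4584 0.4679 0.2398
-0.405 184 0.4586 0.4679 0.2397
-0.393 33 0.4589 0.4672 0.2404
rail 2447 [[ 0.38472611 -0.50681157]
 [ 0.44180998 -0.4048079 ]
 [ 0.48430586 -0.34231818]] 0.10257096583786873
post [ 0.4626715  -0.48242625]
[ 2.76340966e+01  2.50932618e+01  8.92820092e+00  2.43017442e-02
 -7.39242143e+01 -5.75629735e+01] [0.64513962 0.1573268  0.43055583]
```

```bash
python3 -m creep '[[0,-7,0,3,0,0,0],[0,-7,0,3,0,0,0],[0,-7,0,3,0,0,0]]'
python3 -m creep '[[-1,0,0,0,0,0,0],[-1,0,0,0,0,0,0],[-1,0,0,0,0,0,0],[-1,0,0,0,0,0,0],[-1,0,0,0,0,0,0],[-1,0,0,0,0,0,0]]'
```

```text
time_s: 3.83
tcp_pos: [0.649, 0.1645, 0.4285]
ee_rot: [[-0.498, -0.867, 0.001], [-0.867, 0.498, 0.001], [-0.001, -0.001, -1.0]]
wrist_force: [0.3, -0.5, 0.3]
gripper_width: 0.531
gripper_force: 0.0
time_s: 4.33
tcp_pos: [0.649, 0.1642, 0.4279]
ee_rot: [[-0.498, -0.867, 0.001], [-0.867, 0.498, -0.0], [-0.0, -0.001, -1.0]]
wrist_force: [8.9, -4.9, -1.1]
gripper_width: 0.128
gripper_force: 8.9
```

```bash
python3 -m creep '[[-1,9.8,0.5,0,0,0,0],[-1,19.5,1.9,0,0,0,0],[-1,29,4.3,0,0,0,0],[-1,38.3,7.6,0,0,0,0],[-1,47.1,11.8,0,0,0,0],[-1,55.6,16.9,0,0,0,0],[-1,63.4,22.7,0,0,0,0],[-1,70.7,29.3,0,0,0,0]]'
python3 -m creep '[[-1,6.6,7.2,0,0,0,0],[-1,12.4,15.1,0,0,0,0],[-1,17.5,23.6,0,0,0,0],[-1,21.7,32.4,0,0,0,0],[-1,25,41.7,0,0,0,0],[-1,27.4,51.2,0,0,0,0],[-1,28.8,60.9,0,0,0,0],[-1,29.3,70.7,0,0,0,0]]'
python3 -m creep '[[-1,0,1,0,0,0,0],[-1,0,1,0,0,0,0],[-1,0,1,0,0,0,0]]'
```

```text
time_s: 5.0
tcp_pos: [0.5875, 0.1149, 0.4278]
ee_rot: [[-0.5, -0.866, 0.0], [-0.866, 0.5, -0.004], [0.003, -0.002, -1.0]]
wrist_force: [5.6, -7.1, -1.3]
gripper_width: 0.127
gripper_force: 30.0
time_s: 5.67
tcp_pos: [0.5105, 0.1246, 0.4276]
ee_rot: [[-0.5, -0.866, -0.003], [-0.866, 0.5, -0.005], [0.006, 0.0, -1.0]]
wrist_force: [8.8, -14.1, -4.9]
gripper_width: 0.125
gripper_force: 30.0
time_s: 5.92
tcp_pos: [0.5105, 0.1246, 0.4276]
ee_rot: [[-0.499, -0.867, -0.002], [-0.867, 0.499, -0.007], [0.007, -0.002, -1.0]]
wrist_force: [6.0, -10.4, -2.1]
gripper_width: 0.122
gripper_force: 30.0
```

```bash
python3 -m creep '[[-0.4,0,0,0,0,0,0],[-0.4,0,0,0,0,0,0],[-0.4,0,0,0,0,0,0],[-0.4,0,0,-25,0,0,0],[-0.4,0,0,-60,0,0,0],[0,0,0,-80,0,0,0]]'
cat > kin.py <<'E'
import numpy as np
from scipy.spatial.transform import Rotation as Ro
from scipy.optimize import least_squares
L1,L2,d,F,H=.575,.417,.1595,.155,.181
lo=np.array([-179.8,-69.3,-61.3,-181.2,-171.1,-177.4]);hi=np.array([179.8,118.1,80.6,117.6,-9.2,177.4])
B=np.array([[0,0,1],[-1,0,0],[0,-1,0.]])
def fk(q,s4=1,k=None):
    l1,l2,dd,f,h=k if k is not None else (L1,L2,d,F,H)
    q=np.asarray(q,float);E=lambda a,x:Ro.from_euler(a,x,degrees=True)
    A=E('z',q[0]);U=A*E('y',q[1]);W=A*E('y',q[1]-q[2]);V=W*E('x',s4*q[3])*E('y',-q[4])
    p=np.array([0,0,h])+U.apply([0,0,l1])+W.apply([l2,0,0])+V.apply([f,-dd,0])
    return p,(V.as_matrix()@B)@E('z',-q[5]).as_matrix()
def ik(p,R,s4,n=40):
    best=None;g=np.random.default_rng(0)
    for i in range(n):
        def e(q):
            a,b=fk(q,s4);return np.r_[(a-p)*10,Ro.from_matrix(b.T@R).as_rotvec()*2]
        o=least_squares(e,lo+(hi-lo)*g.uniform(.1,.9,6),bounds=(lo,hi),max_nfev=150)
        if o.cost<1e-7:
            m=np.min(np.minimum(o.x-lo,hi-o.x))
            if best is None or m>best[0]: best=(m,o.x)
    return best
E
python3 - <<'E'
from kin import *
from h import r
s=r.sense()
D=[([-56.058,22.042,.453,0,-68.411,-14.817],[.205,-.59,.405]),([28.293,24.937,15.07,-.048,-80.226,-57.898],[.65113,.16914,.47615]),(s["joints"],s["tcp_pos"])]
for q,p in D:
    a,R=fk(q);print(a.round(4),p)
print(R.round(3),s["ee_rot"].round(3) if hasattr(s["ee_rot"],"round") else s["ee_rot"])
u=np.array([.494,.8695,0]);Z=np.array([0,0,1.]);v=np.cross(Z,u)
hang=np.array([.5611,.2134,0])-.08*u
for s4 in(1,-1):
  for sg in(1,-1):
    for th in(0,15,30,45,60):
        t=np.radians(th);z=u*np.cos(t)-Z*np.sin(t); y=-sg*v; x=np.cross(y,z)
        p=hang+Z*.148-.164*z; b=ik(p,np.stack([x,y,z],1),s4)
        print(s4,sg,th,None if b is None else (round(b[0],1),b[1].round()))
E
```

```text
time_s: 6.42
tcp_pos: [0.5108, 0.1275, 0.511]
ee_rot: [[-0.497, -0.867, 0.003], [-0.867, 0.497, 0.0], [-0.002, -0.002, -1.0]]
wrist_force: [0.2, 0.4, 0.6]
gripper_width: 0.323
gripper_force: 0.0
[ 0.2047 -0.5898  0.4055] [0.205, -0.59, 0.405]
[0.6507 0.169  0.4761] [0.65113, 0.16914, 0.47615]
[0.5078 0.1264 0.5112] [0.51081252 0.12753139 0.51097636]
[[-0.498 -0.867  0.001]
 [-0.867  0.498  0.002]
 [-0.003 -0.    -1.   ]] [[-0.497 -0.867  0.003]
 [-0.867  0.497  0.   ]
 [-0.002 -0.002 -1.   ]]
1 1 0 (np.float64(21.2), array([ -23.,   44.,  -27.,   96.,  -88., -109.]))
1 1 15 (np.float64(26.7), array([ -19.,   32.,  -26.,   91.,  -72., -123.]))
1 1 30 (np.float64(34.3), array([ -10.,   22.,  -23.,   80.,  -56., -143.]))
1 1 45 (np.float64(7.0), array([   4.,   16.,  -21.,   61.,  -43., -170.]))
1 1 60 (np.float64(20.1), array([ 18.,  14., -22.,  34., -37., 157.]))
1 -1 0 (np.float64(21.2), array([-23.,  44., -27.,  96., -88.,  71.]))
1 -1 15 (np.float64(26.7), array([-19.,  32., -26.,  91., -72.,  57.]))
1 -1 30 (np.float64(37.7), array([-10.,  22., -23.,  80., -56.,  37.]))
1 -1 45 (n
[... 179 characters left out ...]
,  -27.,  -96.,  -88., -109.]))
-1 1 15 (np.float64(35.2), array([ -19.,   32.,  -26.,  -91.,  -72., -123.]))
-1 1 30 (np.float64(34.3), array([ -10.,   22.,  -23.,  -80.,  -56., -143.]))
-1 1 45 (np.float64(7.0), array([   4.,   16.,  -21.,  -61.,  -43., -170.]))
-1 1 60 (np.float64(20.1), array([ 18.,  14., -22., -34., -37., 157.]))
-1 -1 0 (np.float64(34.6), array([-23.,  44., -27., -96., -88.,  71.]))
-1 -1 15 (np.float64(35.2), array([-19.,  32., -26., -91., -72.,  57.]))
-1 -1 30 (np.float64(37.9), array([-10.,  22., -23., -80., -56.,  37.]))
-1 -1 45 (np.float64(33.6), array([  4.,  16., -21., -61., -43.,  10.]))
-1 -1 60 (np.float64(27.4), array([ 18.,  14., -22., -34., -37., -23.]))
```

```bash
cat > sim.py <<'E'
from kin import *
from h import r
u=np.array([.494,.8695,0]);Z=np.array([0,0,1.]);v=np.cross(Z,u)
tx=np.array([.976,-.216,0]);tz=Z;ty=np.cross(tz,tx)
hinge=np.array([.5611,.2134,.235])
def track(q,p0,R0,p1,R1,N,s4):
    rv=Ro.from_matrix(R0.T@R1).as_rotvec();out=[q]
    for i in range(1,N+1):
        p=p0+(p1-p0)*i/N;R=R0@Ro.from_rotvec(rv*i/N).as_matrix()
        f=lambda x:np.r_[(fk(x,s4)[0]-p)*10,Ro.from_matrix(fk(x,s4)[1].T@R).as_rotvec()*2]
        o=least_squares(f,np.clip(out[-1],lo+.01,hi-.01),bounds=(lo,hi))
        if o.cost>1e-5: return out,False
        out.append(o.x)
    return out,True
def tool(Rt,th,sg):  # tool in turner axes, tilt th towards the loop
    t=np.radians(th);z=np.array([-np.sin(t),0,-np.cos(t)]);y=np.array([0,-sg,0.]);return Rt@np.stack([np.cross(y,z),y,z],1)
def turner_up(al,yaw=0):
    a=np.radians(al);x=Z*np.cos(a)+u*np.sin(a);y=v;return np.stack([x,y,np.cross(x,y)],1)
Rl=np.stack([tx,ty,tz],1)
E
python3 - <<'E'
from sim import *
q0=np.array(r.sense()["joints"]);p0,R0=fk(q0)
for s4 in(1,-1):
 for sg in(1,-1):
  for th in(0,20):
    Rg=tool(Rl,th,sg);hc=np.array([.5323,-.0926,.22]);pg=hc-.164*Rg[:,2]
    a,ok=track(q0,p0,R0,pg,Rg,25,s4)
    Ru=turner_up(7);Rh=tool(Ru,th,sg);loop=hinge-u*.16+Z*.005;ph=loop-.0635*Ru[:,0]-.164*Rh[:,2]
    if not ok: print(s4,sg,th,"fail0",a[-1].round());continue
    b,ok2=track(a[-1],pg,Rg,ph,Rh,40,s4)
    dq=np.abs(np.diff(b,axis=0)).max(0)
    print(s4,sg,th,ok2,a[-1].round(),b[-1].round(),len(b),dq.round(1), (np.array(b)-lo).min(0).round(),(hi-np.array(b)).min(0).round())
E
```

```text
1 1 0 False [  7.  15. -13.  -0. -62.  70.] [-14.  14. -21.  66. -44. 175.] 24 [1.9 0.6 1.2 4.4 2.8 6.4] [165.  80.  39. 181. 109. 248.] [172. 103.  94.  51.  25.   3.]
1 1 20 False [  4.  26.   3.   6. -86.  75.] [-10.  14. -20.  57. -49. 176.] 31 [1.3 0.8 1.4 2.9 2.5 4.9] [170.  83.  41. 187.  85. 252.] [176.  92.  78.  61.  36.   1.]
1 -1 0 True [   7.   15.  -13.    0.  -62. -110.] [-31.  34. -27.  85. -85.  61.] 41 [1.9 1.4 1.2 4.4 2.8 6.4] [149.  80.  34. 181.  87.  68.] [172.  84.  94.  32.  25. 116.]
1 -1 20 True [   4.   26.    3.    6.  -86. -105.] [-22.  19. -25.  75. -66.  39.] 41 [1.3 0.8 1.4 2.9 2.5 4.9] [158.  83.  36. 187.  85.  72.] [176.  92.  78.  43.  36. 138.]
-1 1 0 False [  7.  15. -13.   0. -62.  70.] [-14.  14. -21. -66. -44. 175.] 24 [1.9 0.6 1.2 4.4 2.8 6.4] [165.  80.  39. 115. 109. 248.] [172. 103.  94. 118.  25.   3.]
-1 1 20 False [  4.  26.   3.  -6. -86.  75.] [-10.  14. -20. -57. -49. 176.] 31 [1.3 0.8 1.4 2.9 2.5 4.9] [170.  83.  41. 125.  85. 252.] [176.  92.  78. 123.  36.   1.]
-1 -1 0 True [   7.   15.  -13.   -0.  -62. -110.] [-31.  34. -27. -85. -85.  61.] 41 [1.9 1.4 1.2 4.4 2.8 6.4] [149.  80.  34.  95.  87.  68.] [172.  84.  94. 118.  25. 116.]
-1 -1 20 True [   4.   26.    3.   -6.  -86. -105.] [-22.  19. -25. -75. -66.  39.] 41 [1.3 0.8 1.4 2.9 2.5 4.9] [158.  83.  36. 106.  85.  72.] [176.  92.  78. 123.  36. 138.]
```

```bash
cat > cmd.py <<'E'
from sim import *
def delta(pt,Rt,s=None):
    s=s or r.sense();R=np.array(s["ee_rot"]);p=np.array(s["tcp_pos"])
    print("shift mm",(R.T@(pt-p)*1e3).round(1),"turn deg",np.degrees(Ro.from_matrix(R.T@Rt).as_rotvec()).round(2),"|",np.linalg.norm(pt-p).round(3))
E
python3 - <<'E'
from cmd import *
E
mv cmd.py goal.py; python3 - <<'E'
from goal import *
Rg=tool(Rl,20,-1);hc=np.array([.5323,-.0926,.008])
delta(hc-.179*Rg[:,2]+[0,0,.12],Rg); print(r.sense()["tcp_pos"], hc-.179*Rg[:,2])
E
```

```text
shift mm [ 162.4 -186.1  214.9] turn deg [-12.71  17.39  71.87] | 0.327
[0.51081252 0.12753139 0.51097636] [ 0.59205229 -0.10582387  0.17620498]
```

```bash
python3 -m creep '[[1,162,-186,40,-12.7,17.4,71.9],[1,162,-186,80,-12.7,17.4,71.9],[1,162,-186,120,-12.7,17.4,71.9],[1,162,-186,160,-12.7,17.4,71.9],[1,162,-186,215,-12.7,17.4,71.9],[1,162,-186,215,-12.7,17.4,71.9],[1,162,-186,215,-12.7,17.4,71.9],[1,162,-186,215,-12.7,17.4,71.9]]'
python3 - <<'E'
from goal import *
Rg=tool(Rl,20,-1);hc=np.array([.5323,-.0926,.008])
delta(hc-.179*Rg[:,2]+[0,0,.12],Rg); print(r.sense()["joints"].round(1))
E
```

```text
time_s: 7.08
tcp_pos: [0.5897, -0.1012, 0.2992]
ee_rot: [[-0.959, -0.074, -0.274], [-0.082, 0.996, 0.018], [0.272, 0.04, -0.962]]
wrist_force: [0.4, 0.8, 0.2]
gripper_width: 0.899
gripper_force: 0.0
shift mm [-2.7 -4.9  2.1] turn deg [-2.96  3.85 16.62] | 0.006
[  5.2  28.   -5.8  -2.6 -72.  -89.5]
```

```bash
python3 -m creep '[[1,-3,-4,2,-2.9,3.8,16.6],[1,-3,-4,2,-2.9,3.8,16.6],[1,-3,-4,2,-2.9,3.8,16.6],[1,-3,-4,2,-2.9,3.8,16.6]]'
python3 - <<'E'
from goal import *
from h import *
p,d,s=cap("wrist"); P=w("wrist",d,s); cv2.imwrite("pics/w2.png",p[...,::-1])
I=p.astype(int);X,Y,Zz=[P[...,i] for i in range(3)]
t=(d>0)&(abs(X-.55)<.15)&(abs(Y+.09)<.09)&(Zz<.04)&(Zz>-.01)
b=t&(I[...,2]>I[...,0]+40)&(I[...,2]>I[...,1]+15)
k=t&(I.sum(2)<200)&(X<.52)
for m in(b,k):
    q=P[m]; print(len(q),cv2.minAreaRect(q[:,:2].astype(np.float32)),np.percentile(q[:,2],[5,50,95]))
q=P[b];a=(q-[.5323,-.0926,.008])@Rl
for x0 in(-28,-20,-10,0,10,20,28):
    j=abs(a[:,0]*1e3-x0)<3
    if j.sum(): print(x0,(a[j,1].min()*1e3).round(1),(a[j,1].max()*1e3).round(1),(a[j,2].max()*1e3).round(1))
print("xrange",a[:,0].min(),a[:,0].max()); print(r.sense()["tcp_pos"])
Rg=tool(Rl,20,-1);delta(np.array([.5323,-.0926,.008])-.179*Rg[:,2],Rg)
E
```

```text
time_s: 7.42
tcp_pos: [0.5927, -0.1042, 0.297]
ee_rot: [[-0.919, 0.212, -0.333], [0.199, 0.977, 0.072], [0.341, 0.0, -0.94]]
wrist_force: [-0.4, 0.0, -1.0]
gripper_width: 0.998
gripper_force: 0.0
1321 ((0.5443952083587646, -0.09650073945522308), (0.042483337223529816, 0.08324050158262253), 78.00121307373047) [0.00888474 0.01339652 0.0152689 ]
3205 ((0.47810471057891846, -0.08130086958408356), (0.06170471012592316, 0.08268141746520996), 78.26549530029297) [0.00222078 0.00343248 0.00463852]
-28 -10.4 8.8 7.4
-20 -10.0 8.6 8.1
-10 -9.9 8.6 8.6
0 -9.8 8.7 7.8
28 -9.6 7.8 7.3
xrange -0.029009142567686226 0.054427924406897324
[ 0.59261635 -0.10403312  0.29736297]
shift mm [-41.   -1.9 114. ] turn deg [-0.12  0.13  0.39] | 0.121
```

View pics/w2.png

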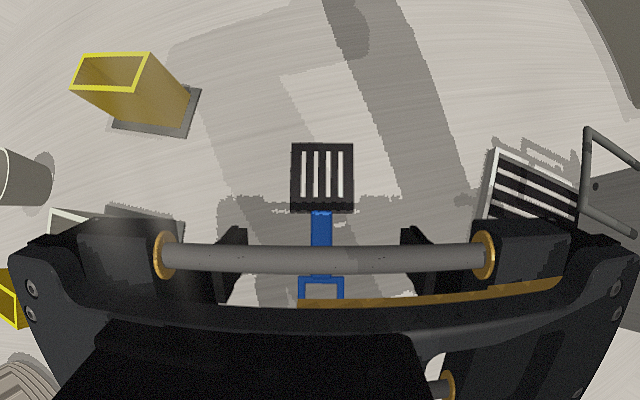

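The wrist view shows the turner centred between the fingers: blade at (322,178), grip at (321,232), loop at (321,287). It agrees with the estimate to about 1 mm.

```bash
python3 -m creep '[[0,-12,-1,32,0,0,0.4],[0,-23,-1,64,0,0,0.4],[0,-33,-2,93,0,0,0.4],[0,-38,-2,106,0,0,0.4],[0,-40.5,-2,112,0,0,0.4],[0,-40.5,-2,113,0,0,0.4],[0,-40.5,-2,113,0,0,0.4],[0,-40.5,-2,113,0,0,0.4]]'
python3 - <<'E'
from goal import *
Rg=tool(Rl,20,-1);delta(np.array([.5323,-.0926,.008])-.179*Rg[:,2],Rg)
s=r.sense();R=np.array(s["ee_rot"]);print((np.array(s["tcp_pos"])+R@[.0095,0,.182])[2])
E
```

```text
time_s: 8.13
tcp_pos: [0.5928, -0.1057, 0.1791]
ee_rot: [[-0.919, 0.216, -0.329], [0.204, 0.976, 0.071], [0.336, -0.002, -0.942]]
wrist_force: [-0.1, 0.0, 0.3]
gripper_width: 0.53
gripper_force: 0.0
shift mm [-0.3 -0.3  3. ] turn deg [-0.1   0.35 -0.  ] | 0.003
0.010911462730518184
```

```bash
python3 -m creep '[[0,-0.8,0,2.3,0,0,0],[-1,-0.8,0,2.3,0,0,0],[-1,-0.8,0,2.3,0,0,0],[-1,-0.8,0,2.3,0,0,0],[-1,-0.8,0,2.3,0,0,0],[-1,-0.8,0,2.3,0,0,0],[-1,-0.8,0,2.3,0,0,0],[-1,-0.8,0,2.3,0,0,0]]'
python3 - <<'E'
from goal import *
s=r.sense();R=np.array(s["ee_rot"]);p=np.array(s["tcp_pos"])
t=(p[2]-.008)/-R[2,2];print("depth to handle plane",t,p+t*R[:,2])
# goal: lift, and pre-hang
Rrel=Rl.T@R; np.save("grasp.npy",Rrel); c=np.array([.5323,-.0926,.008]); np.save("goff.npy",R.T@(c-p)); print(R.T@(c-p))
Ru=turner_up(7);Rh=Ru@Rrel
loop=hinge-u*.16+Z*.007; ph=loop-.0635*Ru[:,0]-Rh@np.load("goff.npy"); delta(ph,Rh); print(ph)
q=np.array(s["joints"]);
for lift in(.1,.15):
    p1=p+[0,0,lift];a,ok=track(q,p,R,p1,R,8,-1);b,ok2=track(a[-1],p1,R,ph,Rh,30,-1);print(ok,ok2,b[-1].round())
    rv=Ro.from_matrix(R.T@Rh).as_rotvec()
    for i in range(0,31,5):
        pp,RR=fk(b[min(i,len(b)-1)],-1);T=RR@Rrel.T;hc=pp+RR@np.load("goff.npy");print((hc-.1*T[:,0]).round(3),(hc+.1*T[:,0]).round(3),pp.round(3))
E
```

```text
time_s: 8.8
tcp_pos: [0.5923, -0.1059, 0.1752]
ee_rot: [[-0.918, 0.216, -0.331], [0.204, 0.976, 0.071], [0.339, -0.002, -0.941]]
wrist_force: [-0.0, 0.1, 2.2]
gripper_width: 0.227
gripper_force: 30.1
depth to handle plane 0.17777076231418654 [ 0.53340188 -0.09327238  0.008     ]
[0.00114932 0.00041807 0.1781837 ]
shift mm [212.8  -7.1 -13.8] turn deg [-29.2  -70.86 -73.07] | 0.213
[ 0.39994965 -0.07028663  0.26034726]
True True [-23.  18. -25. -74. -67.  38.]
[ 0.435 -0.071  0.108] [ 0.63  -0.114  0.108] [ 0.592 -0.106  0.275]
[ 0.44  -0.07   0.076] [ 0.635 -0.082  0.119] [ 0.56  -0.1    0.273]
[ 0.451 -0.06   0.054] [ 0.63  -0.046  0.141] [ 0.528 -0.094  0.27 ]
[ 0.464 -0.04   0.043] [ 0.614 -0.009  0.171] [ 0.496 -0.088  0.268]
[ 0.474 -0.013  0.044] [0.584 0.026 0.206] [ 0.464 -0.082  0.265]
[0.478 0.021 0.057] [0.54  0.055 0.243] [ 0.432 -0.076  0.263]
[0.472 0.057 0.08 ] [0.484 0.078 0.278] [ 0.4  -0.07  0.26]
True True [-23.  18. -25. -74. -67.  38.]
[ 0.435 -0.071  0.158] [ 0.63  -0.114  0.158] [ 0.592 -0.106  0.325]
[ 0.44  -0.07   0.118] [ 0.635 -0.082  0.161] [ 0.56  -0.1    0.314]
[ 0.451 -0.06   0.087] [ 0.63  -0.046  0.174] [ 0.528 -0.094  0.304]
[ 0.464 -0.04   0.068] [ 0.614 -0.009  0.196] [ 0.496 -0.088  0.293]
[ 0.474 -0.013  0.06 ] [0.584 0.026 0.223] [ 0.464 -0.082  0.282]
[0.478 0.021 0.065] [0.54  0.055 0.252] [ 0.432 -0.076  0.271]
[0.472 0.057 0.08 ] [0.484 0.078 0.278] [ 0.4  -0.07  0.26]
```

```bash
python3 -m creep '[[-1,8,0,-22,0,0,0],[-1,20,0,-55,0,0,0],[-1,33,0,-90,0,0,0],[-1,44,0,-122,0,0,0],[-1,44,0,-122,0,0,0]]'
python3 - <<'E'
from goal import *
Ru=turner_up(7);Rh=Ru@np.load("grasp.npy")
loop=hinge-u*.17+Z*.007; ph=loop-.0635*Ru[:,0]-Rh@np.load("goff.npy"); delta(ph,Rh)
E
```

```text
time_s: 9.22
tcp_pos: [0.594, -0.1058, 0.3121]
ee_rot: [[-0.923, 0.215, -0.318], [0.204, 0.977, 0.069], [0.326, -0.001, -0.945]]
wrist_force: [1.8, 0.1, -0.8]
gripper_width: 0.224
gripper_force: 30.0
shift mm [172.3 -16.6 114.2] turn deg [-29.55 -70.17 -72.72] | 0.207
```

```bash
python3 -m creep '[[-1,11,-1,7,-29.5,-70,-72.7],[-1,23,-2,15,-29.5,-70,-72.7],[-1,34,-3,23,-29.5,-70,-72.7],[-1,46,-4,30,-29.5,-70,-72.7],[-1,57,-5,38,-29.5,-70,-72.7],[-1,69,-7,46,-29.5,-70,-72.7],[-1,80,-8,53,-29.5,-70,-72.7],[-1,92,-9,61,-29.5,-70,-72.7]]'
python3 - <<'E'
from goal import *
Ru=turner_up(7);Rh=Ru@np.load("grasp.npy")
loop=hinge-u*.17+Z*.007; ph=loop-.0635*Ru[:,0]-Rh@np.load("goff.npy"); delta(ph,Rh)
print(r.sense()["joints"].round(1))
E
```

```text
time_s: 9.88
tcp_pos: [0.4852, -0.0908, 0.2778]
ee_rot: [[-0.854, -0.442, 0.274], [-0.319, 0.862, 0.393], [-0.41, 0.248, -0.878]]
wrist_force: [-0.0, -0.1, -2.7]
gripper_width: 0.226
gripper_force: 30.0
shift mm [80.4 45.7 -4.7] turn deg [-13.1  -32.71 -33.85] | 0.093
[ -1.1  16.4 -18.4 -35.  -44.  -41.8]
```

```bash
python3 -m creep '[[-1,10,6,-1,-13.1,-32.7,-33.8],[-1,22,12,-1,-13.1,-32.7,-33.8],[-1,34,19,-2,-13.1,-32.7,-33.8],[-1,46,26,-3,-13.1,-32.7,-33.8],[-1,58,33,-3,-13.1,-32.7,-33.8],[-1,70,40,-4,-13.1,-32.7,-33.8],[-1,80,45,-5,-13.1,-32.7,-33.8],[-1,80,45,-5,-13.1,-32.7,-33.8]]'
python3 - <<'E'
from goal import *
from h import *
Ru=turner_up(7);Rh=Ru@np.load("grasp.npy")
loop=hinge-u*.17+Z*.007; ph=loop-.0635*Ru[:,0]-Rh@np.load("goff.npy"); delta(ph,Rh)
for n in("top","scene"):
    p,d,s=cap(n);P=w(n,d);np.savez(n+"2",p=p,P=P,d=d)
    cv2.imwrite(f"pics/{n}2.png",cv2.resize((p[120:280,140:400] if n=="top" else p[200:360,240:500])[...,::-1],(780,480)))
    I=p.astype(int);X,Y,Zz=[P[...,i] for i in range(3)]
    b=(d>0)&(I[...,2]>I[...,0]+40)&(I[...,2]>I[...,1]+15)&(abs(X-.5)<.12)&(abs(Y-.08)<.12)
    q=P[b];
    rel=q-hinge; a=np.c_[rel@u,rel@v,rel@Z]
    print(n,len(q),np.percentile(a,[1,50,99],0).round(4).tolist())
    t=a[a[:,2]>a[:,2].max()-.012]; print("top part",np.median(t,0).round(4),t.min(0).round(4),t.max(0).round(4))
    rd=(d>0)&(I[...,0]>100)&(I[...,1]<60)&(abs(X-.53)<.1)&(abs(Y-.17)<.1)&(Zz>.2);rel=P[rd]-hinge;print("hook",np.percentile(np.c_[rel@u,rel@v,rel@Z],[2,50,98],0).round(4).tolist())
E
```

```text
time_s: 10.55
tcp_pos: [0.3945, -0.08, 0.2604]
ee_rot: [[-0.229, -0.866, 0.444], [-0.389, 0.5, 0.774], [-0.892, 0.004, -0.452]]
wrist_force: [-0.3, -0.3, -3.1]
gripper_width: 0.224
gripper_force: 30.0
shift mm [-0.5  0.1  1. ] turn deg [-0.08 -0.04 -0.33] | 0.001
top 137 [[-0.1832, -0.0202, -0.158], [-0.1702, -0.0001, 0.0422], [-0.1355, 0.0209, 0.049]]
top part [-0.1672  0.0004  0.0453] [-0.1713 -0.0204  0.0412] [-0.1619  0.0217  0.0498]
hook [[-0.1015, -0.0031, -0.003], [-0.0531, 0.001, 0.004], [-0.0099, 0.0052, 0.0262]]
scene 63 [[-0.2639, -0.0216, -0.0249], [-0.1654, -0.0003, 0.043], [-0.1603, 0.0192, 0.0463]]
top part [-0.1644 -0.0003  0.0436] [-0.1698 -0.0221  0.0404] [-0.1594  0.0193  0.0466]
hook [[-0.101, -0.0037, -0.0039], [-0.0585, -0.0006, 0.0028], [-0.0211, 0.0042, 0.0247]]
```

View pics/scene2.png

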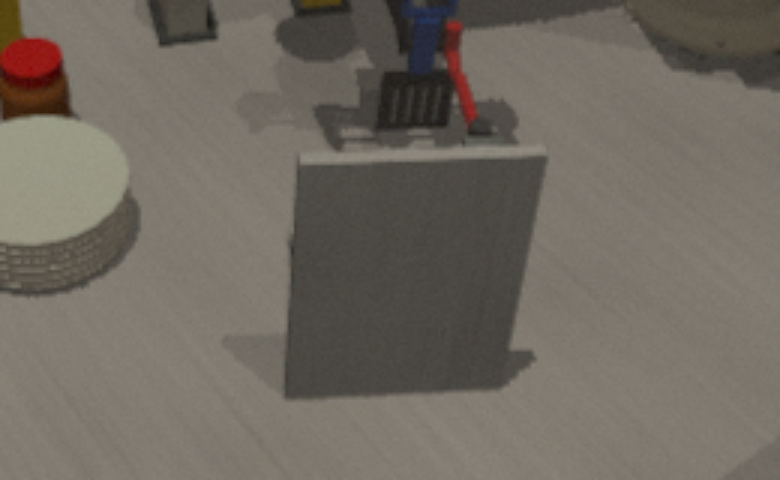

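The scene crop shows the loop held outside the red hook's post, with the hook fully out. Measured bar position is right on plan.

```bash
python3 -m creep '[[-1,-5,0,10,0,0,0],[-1,-11,0,22,0,0,0],[-1,-18,0,35,0,0,0],[-1,-25,0.3,49,0,0,0],[-1,-32,0.5,63,0,0,0],[-1,-38.8,0.6,76.7,0,0,0],[-1,-38.8,0.6,76.7,0,0,0]]'
python3 - <<'E'
from goal import *
Ru=turner_up(7);Rh=Ru@np.load("grasp.npy")
loop=hinge-u*.0838+Z*.007; ph=loop-.0635*Ru[:,0]-Rh@np.load("goff.npy"); delta(ph,Rh)
E
```

```text
time_s: 11.23
tcp_pos: [0.4405, -0.0025, 0.2618]
ee_rot: [[-0.228, -0.867, 0.443], [-0.392, 0.498, 0.774], [-0.891, 0.003, -0.453]]
wrist_force: [0.2, -0.4, -1.4]
gripper_width: 0.226
gripper_force: 30.0
shift mm [ 2.6  1.8 -1.8] turn deg [-0.02 -0.14 -0.19] | 0.004
```

```bash
python3 -m creep '[[-1,7,1,1,0,0,0],[-1,13,1.5,4,0,0,0],[-1,19,1.8,7,0,0,0],[-1,24,1.8,9.5,0,0,0],[-1,27,1.8,11,0,0,0],[-1,27,1.8,11,0,0,0]]'
python3 - <<'E'
from goal import *
Ru=turner_up(7);Rh=Ru@np.load("grasp.npy")
loop=hinge-u*.0838-Z*.025; ph=loop-.0635*Ru[:,0]-Rh@np.load("goff.npy"); delta(ph,Rh);print(r.sense()["wrist_force"])
E
```

```text
time_s: 11.73
tcp_pos: [0.4363, -0.0067, 0.2312]
ee_rot: [[-0.232, -0.866, 0.444], [-0.391, 0.501, 0.772], [-0.891, 0.005, -0.455]]
wrist_force: [-0.1, 0.3, -2.1]
gripper_width: 0.229
gripper_force: 30.0
shift mm [1.2 0.2 4. ] turn deg [-0.13 -0.23 -0.41] | 0.004
[-0.07876079  0.26607113 -2.10811708]
```

```bash
python3 -m creep '[[-1,0.6,0,2,0,0,0],[-1,1.2,0,4,0,0,0],[-1,2,0,4.4,0,0,0],[-1,3,0,4.9,0,0,0],[-1,3,0,4.9,0,0,0]]'
```

```text
time_s: 12.15
tcp_pos: [0.438, -0.0036, 0.2275]
ee_rot: [[-0.229, -0.866, 0.444], [-0.392, 0.499, 0.773], [-0.891, 0.003, -0.454]]
wrist_force: [0.1, -0.6, -1.9]
gripper_width: 0.231
gripper_force: 30.0
```

```bash
python3 -m creep '[[-1,1.3,0,0.7,0,0,0],[-1,2.7,0,1.4,0,0,0],[-1,2.7,0,1.4,0,0,0]]'
python3 - <<'E'
from h import *
from sim import u,v,Z,hinge
p,d,s=cap("top");P=w("top",d)
I=p.astype(int);X,Y,Zz=[P[...,i] for i in range(3)]
b=(d>0)&(I[...,2]>I[...,0]+40)&(I[...,2]>I[...,1]+15)&(abs(X-.5)<.12)&(abs(Y-.08)<.12)
rel=P[b]-hinge;a=np.c_[rel@u,rel@v,rel@Z];t=a[a[:,2]>-.01];print(len(t),np.percentile(t,[5,50,95],0).round(4))
E
```

```text
time_s: 12.4
tcp_pos: [0.4379, -0.0036, 0.2243]
ee_rot: [[-0.229, -0.866, 0.444], [-0.392, 0.5, 0.773], [-0.891, 0.003, -0.454]]
wrist_force: [-0.5, 0.6, -3.0]
gripper_width: 0.229
gripper_force: 30.0
66 [[-0.083  -0.0173  0.0057]
 [-0.0792  0.0014  0.0088]
 [-0.0751  0.02    0.0115]]
```

```bash
python3 -m creep '[[-1,0.9,0,0.5,0,0,0],[-1,1.8,0,0.9,0,0,0],[-1,1.8,0,0.9,0,0,0]]'
python3 -m creep '[[-0.4,0,0,0,0,0,0],[-0.2,0,0,0,0,0,0],[-0.1,0,0,0,0,0,0],[0,0,0,0,0,0,0],[0,0,0,0,0,0,0],[0,0,0,0,0,0,0]]'
```

```text
time_s: 12.7
tcp_pos: [0.4383, -0.0035, 0.2229]
ee_rot: [[-0.228, -0.866, 0.444], [-0.391, 0.499, 0.773], [-0.892, 0.003, -0.452]]
wrist_force: [0.6, -0.5, 0.6]
gripper_width: 0.227
gripper_force: 30.0
time_s: 13.2
tcp_pos: [0.438, -0.0036, 0.2226]
ee_rot: [[-0.229, -0.866, 0.444], [-0.392, 0.5, 0.773], [-0.891, 0.003, -0.454]]
wrist_force: [-0.8, -0.4, -0.1]
gripper_width: 0.48
gripper_force: 0.0
```

```bash
python3 -m creep '[[0.3,0,0,-10,0,0,0],[0.3,0,0,-30,0,0,0],[0.5,0,0,-60,0,0,0],[0.5,0,0,-90,0,0,0],[0.5,0,0,-100,0,0,0],[0.5,0,0,-100,0,0,0]]'
python3 - <<'E'
from h import *
from sim import u,v,Z,hinge
ims=[]
for n in("top","scene","wrist"):
    p,d,s=cap(n);P=w(n,d,s);I=p.astype(int);X,Y,Zz=[P[...,i] for i in range(3)]
    b=(d>0)&(I[...,2]>I[...,0]+40)&(I[...,2]>I[...,1]+15)&(abs(X-.5)<.12)&(abs(Y-.12)<.12)
    rel=P[b]-hinge;a=np.c_[rel@u,rel@v,rel@Z];t=a[a[:,2]>-.01];print(n,len(t),len(a),np.percentile(t,[2,50,98],0).round(4).tolist() if len(t) else 0,np.percentile(a,[2,50,98],0).round(4).tolist())
    ims.append(p)
cv2.imwrite("pics/w3.png",ims[2][...,::-1]);print(s["time_s"],s["joints"])
E
```

```text
time_s: 13.7
tcp_pos: [0.393, -0.0823, 0.2692]
ee_rot: [[-0.227, -0.865, 0.447], [-0.393, 0.502, 0.771], [-0.891, -0.001, -0.454]]
wrist_force: [-0.6, 0.4, 0.4]
gripper_width: 0.737
gripper_force: 0.0
top 67 84 [[-0.0837, -0.0197, 0.0037], [-0.0799, -0.0002, 0.0077], [-0.075, 0.0213, 0.0109]] [[-0.0857, -0.0203, -0.1143], [-0.0804, -0.0044, 0.0069], [-0.0562, 0.0211, 0.0108]]
scene 49 82 [[-0.0811, -0.0202, 0.0035], [-0.0774, 0.0026, 0.0063], [-0.0744, 0.0208, 0.0086]] [[-0.0833, -0.02, -0.0629], [-0.078, -0.002, 0.0047], [-0.0739, 0.0207, 0.0086]]
wrist 0 2267 0 [[-0.095, -0.0211, -0.1218], [-0.0918, -0.0005, -0.0799], [-0.0832, 0.0196, -0.0145]]
13.8 [-20.68017465  14.78997595 -23.73901483 -73.26067771 -66.74581044
  32.67496433]
```

View pics/w3.png

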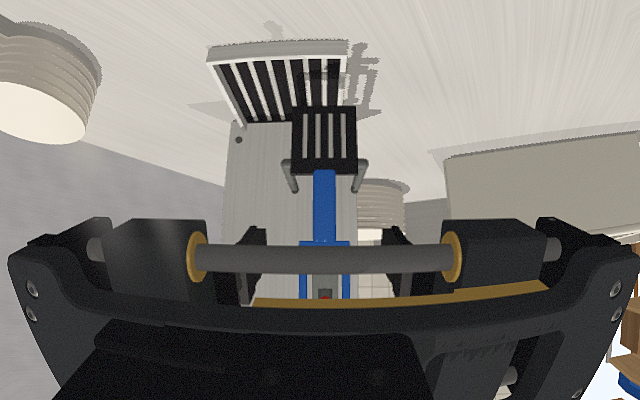

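The wrist view shows the turner hanging free: blade at (323,140) leaning on the U-rail, grip at (324,205), loop behind the fingers.

```bash
python3 - <<'E'
from goal import *
Rd=np.stack([-u,v,-Z],1); s=r.sense()
delta(np.array(s["tcp_pos"])+[0,0,.235],Rd)
pd=hinge-.08*u;pd[2]=.5;q=np.array(s["joints"]);p=np.array(s["tcp_pos"]);R=np.array(s["ee_rot"])
a,ok=track(q,p,R,p+[0,0,.235],Rd,10,-1);b,ok2=track(a[-1],p+[0,0,.235],Rd,pd,Rd,8,-1);print(ok,ok2,a[-1].round(),b[-1].round())
E
```

```text
shift mm [-209.5    0.8 -106.5] turn deg [-5.000e-02  6.306e+01 -4.700e-01] | 0.235
True True [ 12.  -4. -17.  -0. -77. -41.] [ 33.  11.  -1.  -0. -77. -62.]
```

```bash
python3 -m creep '[[0,-26,0,-13,0,63,-0.4],[0,-52,0,-27,0,63,-0.4],[0,-78,0,-40,0,63,-0.4],[0,-105,0,-53,0,63,-0.4],[0,-131,0,-67,0,63,-0.4],[0,-157,0,-80,0,63,-0.4],[0,-183,0.5,-93,0,63,-0.4],[0,-209,0.8,-106,0,63,-0.4]]'
python3 - <<'E'
from goal import *
Rd=np.stack([-u,v,-Z],1); pd=hinge-.08*u;pd[2]=.5; delta(pd,Rd)
E
```

```text
time_s: 14.52
tcp_pos: [0.3934, -0.0792, 0.5033]
ee_rot: [[-0.49, -0.87, 0.059], [-0.864, 0.493, 0.103], [-0.119, -0.0, -0.993]]
wrist_force: [0.2, 0.3, -0.2]
gripper_width: 0.5
gripper_force: 0.0
shift mm [-255.    -1.4   33.8] turn deg [-0.01  6.81  0.04] | 0.257
```

```bash
python3 -m creep '[[0.6,-40,0,5,0,6.8,0],[0.6,-80,0,10,0,6.8,0],[0.6,-120,0,16,0,6.8,0],[0.6,-160,-1,21,0,6.8,0],[0.6,-200,-1,27,0,6.8,0],[0.6,-235,-1,31,0,6.8,0],[0.6,-255,-1.4,33.8,0,6.8,0],[0.6,-255,-1.4,33.8,0,6.8,0]]'
python3 - <<'E'
from goal import *
from h import *
p,d,s=cap("wrist");P=w("wrist",d,s);I=p.astype(int);X,Y,Zz=[P[...,i] for i in range(3)]
for n,m in(("blue",(I[...,2]>I[...,0]+40)&(I[...,2]>I[...,1]+15)),("red",(I[...,0]>90)&(I[...,1]<60))):
    b=(d>0)&m&(abs(X-.53)<.12)&(abs(Y-.15)<.12)&(Zz>.1)
    rel=P[b]-hinge;a=np.c_[rel@u,rel@v,rel@Z];print(n,len(a),np.percentile(a,[2,50,98],0).round(4).tolist())
p,d,s=cap("top");P=w("top",d,s);k=np.load("top.npz");I=p.astype(int)
cv2.imwrite("pics/w4.png",cv2.resize(p[120:280,140:400][...,::-1],(780,480)))
Rd=np.stack([-u,v,-Z],1); pd=hinge-.08*u;pd[2]=.225+.164; delta(pd,Rd)
E
```

```text
time_s: 15.18
tcp_pos: [0.524, 0.1471, 0.4974]
ee_rot: [[-0.491, -0.871, -0.001], [-0.871, 0.491, 0.004], [-0.003, 0.003, -1.0]]
wrist_force: [1.1, 0.1, 1.2]
gripper_width: 0.797
gripper_force: 0.0
blue 1188 [[-0.0938, -0.0218, -0.1181], [-0.0827, -0.0014, 0.0045], [-0.0752, 0.0199, 0.0078]]
red 861 [[-0.1048, -0.0049, -0.0027], [-0.0688, 0.0001, 0.0028], [-0.0074, 0.0044, 0.0241]]
shift mm [  1.    0.4 109.5] turn deg [0.15 0.18 0.07] | 0.11
```

```bash
python3 -m creep '[[0.6,1,0.4,30,0,0,0],[0.6,1,0,65,0,0,0],[0.6,1,-0.5,92,0,0,0],[0.6,1,-0.5,107,0,0,0],[0.6,1,-0.5,112,0,0,0],[0.6,1,-0.5,112,0,0,0]]'
python3 -m creep '[[-1,0,0,0,0,0,0],[-1,0,0,0,0,0,0],[-1,0,0,0,0,0,0],[-1,0,0,0,0,0,0],[-1,0,0,0,0,0,0]]'
```

```text
time_s: 15.78
tcp_pos: [0.5219, 0.1411, 0.3873]
ee_rot: [[-0.495, -0.869, 0.0], [-0.869, 0.495, 0.004], [-0.003, 0.002, -1.0]]
wrist_force: [0.0, -1.2, 1.4]
gripper_width: 0.802
gripper_force: 0.0
time_s: 16.2
tcp_pos: [0.5224, 0.1418, 0.3892]
ee_rot: [[-0.495, -0.869, 0.004], [-0.869, 0.495, 0.006], [-0.007, -0.0, -1.0]]
wrist_force: [-1.8, 0.5, 1.3]
gripper_width: 0.506
gripper_force: 1.0
```

```bash
python3 -m creep '[[-1,0,0,0,0,0,0],[-1,0,0,0,0,0,0],[-1,0,0,-4,0,0,0],[-1,0,0,-12,0,0,0],[-1,0,0,-22,0,0,0],[-1,0,0,-31,0,0,0],[-1,0,0,-36,0,0,0],[-1,0,0,-36,0,0,0]]'
python3 - <<'E'
from h import *
from sim import u,v,Z,hinge
for n in("top","scene"):
    p,d,s=cap(n);P=w(n,d,s);I=p.astype(int);X,Y,Zz=[P[...,i] for i in range(3)]
    b=(d>0)&(I[...,2]>I[...,0]+40)&(I[...,2]>I[...,1]+15)&(abs(X-.5)<.12)&(abs(Y-.12)<.12)
    rel=P[b]-hinge;a=np.c_[rel@u,rel@v,rel@Z];print(n,len(a),np.percentile(a,[2,50,98],0).round(4).tolist() if len(a) else 0)
E
```

```text
time_s: 16.87
tcp_pos: [0.5226, 0.1416, 0.4264]
ee_rot: [[-0.495, -0.869, 0.006], [-0.869, 0.495, 0.007], [-0.009, -0.002, -1.0]]
wrist_force: [-0.6, -0.4, -2.3]
gripper_width: 0.505
gripper_force: 30.0
top 0 0
scene 0 0
```

```bash
python3 -m creep '[[-1,4,0,1,0,0,0],[-1,12,0,1,0,0,0],[-1,24,0,1,0,0,0],[-1,40,0,1,0,0,0],[-1,60,0,1,0,0,0],[-1,85,0,1,0,0,0],[-1,115,0,1,0,0,0],[-1,130,0,1,0,0,0]]'
python3 - <<'E'
from goal import *
from h import *
for n in("top","scene","wrist"):
    p,d,s=cap(n);P=w(n,d,s);I=p.astype(int);X,Y,Zz=[P[...,i] for i in range(3)]
    m=(I[...,0]>100)&(I[...,1]<60)&(d>0)&(abs(X-.53)<.1)&(abs(Y-.16)<.1)&(Zz>.2)
    rel=P[m]-hinge;a=np.c_[rel@u,rel@v,rel@Z];print("hook",n,len(a),np.percentile(a,[2,50,98],0).round(4).tolist() if len(a) else 0)
    if n=="wrist":
        cv2.imwrite("pics/w5.png",p[...,::-1]);np.savez("w5",p=p,P=P,d=d)
        R=np.array(s["ee_rot"]);t=np.array(s["tcp_pos"]);Q=(P-t)@R
        b=(d>0)&(I[...,2]>I[...,0]+40)&(I[...,2]>I[...,1]+15)&(abs(Q[...,0])<.1)&(abs(Q[...,1])<.04)&(Q[...,2]>.1)&(Q[...,2]<.4)
        k=(d>0)&(I.sum(2)<170)&(abs(Q[...,0])<.1)&(abs(Q[...,1])<.04)&(Q[...,2]>.24)&(Q[...,2]<.37)
        for l,mm in(("blue",b),("dark",k)): a=Q[mm];print(l,len(a),np.percentile(a,[2,25,50,75,98],0).round(4).tolist() if len(a) else 0)
        print(t,R)
E
```

```text
time_s: 17.63
tcp_pos: [0.4553, 0.0256, 0.4224]
ee_rot: [[-0.497, -0.868, 0.001], [-0.868, 0.497, 0.004], [-0.004, 0.002, -1.0]]
wrist_force: [-0.6, 0.5, -2.7]
gripper_width: 0.5
gripper_force: 30.0
hook top 107 [[-0.0832, -0.0031, -0.0037], [-0.0464, 0.0007, 0.0037], [-0.0108, 0.0047, 0.0081]]
hook scene 97 [[-0.1007, -0.004, -0.0035], [-0.0591, -0.0006, 0.0024], [-0.0207, 0.0033, 0.0239]]
hook wrist 0 0
blue 2764 [[-0.0044, -0.0202, 0.1463], [-0.0004, -0.0081, 0.1487], [0.0046, 0.0006, 0.2093], [0.0089, 0.0088, 0.2156], [0.0142, 0.0209, 0.2668]]
dark 1099 [[-0.0001, -0.0285, 0.2437], [0.0037, -0.0169, 0.277], [0.0056, 0.0007, 0.2882], [0.0071, 0.0179, 0.3179], [0.0142, 0.0297, 0.3432]]
[0.45590082 0.02602419 0.42289454] [[-4.97672895e-01 -8.67360228e-01  2.81505214e-03]
 [-8.67343887e-01  4.97680812e-01  5.32819830e-03]
 [-6.02246473e-03  2.10081603e-04 -9.99981843e-01]]
```

View pics/w5.png

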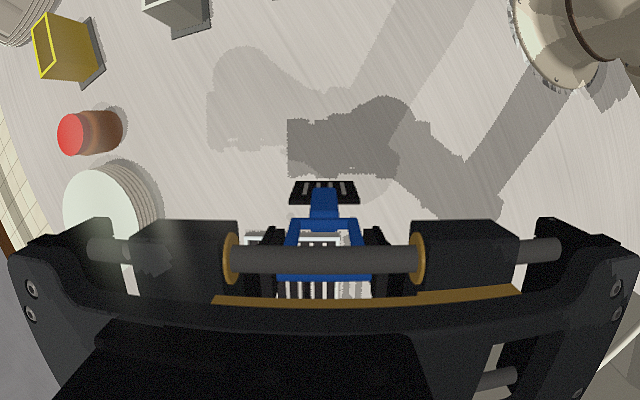

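The wrist view shows the turner lifted off and hanging in the grip: blade at (323,192), loop at (323,245). The top and scene cameras show the hook still fully out.

```bash
python3 - <<'E'
from goal import *
z=np.load("w5.npz");P,d=z["P"],z["d"];I=z["p"].astype(int)
t=np.array([0.45590082,0.02602419,0.42289454]);R=np.array([[-4.97672895e-01,-8.67360228e-01,2.81505214e-03],[-8.67343887e-01,4.97680812e-01,5.32819830e-03],[-6.02246473e-03,2.10081603e-04,-9.99981843e-01]])
Q=(P-t)@R
blue=(d>0)&(I[...,2]>I[...,0]+40)&(I[...,2]>I[...,1]+15)
b=blue&(abs(Q[...,1])<.008)&(Q[...,2]>.215)&(Q[...,2]<.28)
k=(d>0)&(I.sum(2)<170)&(abs(Q[...,1])<.03)&(Q[...,2]>.285)&(Q[...,2]<.36)
for n,m in(("grip",b),("blade",k)):
    a=Q[m]
    for lo_ in np.arange(.2,.36,.012):
        j=(a[:,2]>=lo_)&(a[:,2]<lo_+.012)
        if j.sum()>5: print(n,lo_.round(3),j.sum(),np.median(a[j],0).round(4),a[j,0].min().round(4),a[j,0].max().round(4),a[j,1].min().round(4),a[j,1].max().round(4))
print("max depth",a[:,2].max())
E
```

```text
grip 0.212 246 [0.0103 0.0007 0.2162] -0.0041 0.0119 -0.0079 0.008
grip 0.224 102 [ 0.0117 -0.0003  0.2295] 0.0107 0.0121 -0.0079 0.0078
grip 0.236 106 [ 0.0125 -0.      0.2399] 0.0113 0.0129 -0.008 0.008
grip 0.248 93 [ 0.0133 -0.      0.2522] 0.012 0.0136 -0.0079 0.0078
grip 0.26 86 [0.0141 0.0003 0.2638] 0.0131 0.0146 -0.0074 0.008
grip 0.272 10 [ 0.0144 -0.0013  0.2743] 0.0141 0.0146 -0.0075 0.0041
blade 0.284 147 [ 0.0046 -0.0106  0.2886] 0.0034 0.005 -0.0295 0.0299
blade 0.296 93 [0.0048 0.012  0.3037] 0.0043 0.0061 -0.0293 0.0297
blade 0.308 97 [ 0.0057 -0.0109  0.3128] 0.0045 0.0062 -0.0288 0.0296
blade 0.32 133 [0.0061 0.0008 0.327 ] 0.0056 0.0074 -0.029 0.0294
blade 0.332 120 [ 0.0072 -0.0013  0.3375] 0.0067 0.0075 -0.0288 0.0299
blade 0.344 10 [ 0.007  -0.0023  0.3441] 0.0069 0.0071 -0.0288 0.0284
max depth 0.3447908964028831
```

```bash
cat >> goal.py <<'E'
def place(c,az,phi=-3.55,xo=-.0104):
    a=np.radians(az+90);x0=np.array([np.cos(a),np.sin(a),0]);R0=np.stack([x0,np.cross(-Z,x0),-Z],1)
    R=R0@Ro.from_rotvec([0,np.radians(phi),0]).as_matrix();return np.array([c[0],c[1],0])-xo*x0,R
E
python3 -m creep '[[-1,0,0,-30,0,0,0],[-1,0,0,-65,0,0,0],[-1,0,0,-80,0,0,0]]'
python3 - <<'E'
from goal import *
p,R=place([.492,-.2889],68.1);p[2]=.5;print(p);delta(p,R);s=r.sense()
a,ok=track(np.array(s["joints"]),np.array(s["tcp_pos"]),np.array(s["ee_rot"]),p,R,15,-1);print(ok,a[-1].round())
E
```

```text
time_s: 18.03
tcp_pos: [0.4586, 0.0283, 0.5071]
ee_rot: [[-0.494, -0.869, 0.011], [-0.869, 0.494, 0.006], [-0.01, -0.006, -1.0]]
wrist_force: [2.3, 0.6, -0.4]
gripper_width: 0.502
gripper_force: 30.0
[ 0.4823505  -0.28502093  0.5       ]
shift mm [ 260.7 -175.6    5.5] turn deg [ 2.68 -2.17 82.23] | 0.314
True [-14.  12.  -0.   1. -74. -98.]
```

```bash
python3 -m creep '[[-1,22,-15,0,2.7,-2.2,82.2],[-1,52,-35,0,2.7,-2.2,82.2],[-1,82,-55,0,2.7,-2.2,82.2],[-1,112,-75,1,2.7,-2.2,82.2],[-1,142,-95,2,2.7,-2.2,82.2],[-1,172,-115,3,2.7,-2.2,82.2],[-1,202,-136,4,2.7,-2.2,82.2],[-1,225,-152,5,2.7,-2.2,82.2]]'
python3 - <<'E'
from goal import *
p,R=place([.492,-.2889],68.1);p[2]=.5;delta(p,R)
E
```

```text
time_s: 18.7
tcp_pos: [0.4789, -0.2448, 0.496]
ee_rot: [[-0.998, -0.046, 0.042], [-0.047, 0.999, -0.009], [-0.041, -0.011, -0.999]]
wrist_force: [1.5, 0.3, -2.5]
gripper_width: 0.501
gripper_force: 30.0
shift mm [ -1.7 -40.4  -3.5] turn deg [ 0.66 -1.04 24.56] | 0.041
```

```bash
python3 -m creep '[[-1,-1,-14,-1,0.7,-1,24.5],[-1,-1.5,-28,-2,0.7,-1,24.5],[-1,-1.7,-40,-3.5,0.7,-1,24.5],[-1,-1.7,-40,-3.5,0.7,-1,24.5],[-1,-1.7,-40,-3.5,0.7,-1,24.5],[-1,-1.7,-40,-3.5,0.7,-1,24.5]]'
python3 - <<'E'
from goal import *
from h import *
p,d,s=cap("wrist");P=w("wrist",d,s);I=p.astype(int);X,Y,Zz=[P[...,i] for i in range(3)]
cv2.imwrite("pics/w6.png",p[...,::-1]);np.savez("w6",p=p,P=P,d=d,R=s["ee_rot"],t=s["tcp_pos"])
m=(d>0)&(Zz>.093)&(Zz<.106)&(abs(X-.49)<.08)&(abs(Y+.289)<.09)&(I.min(2)>90)&(abs(I[...,0]-I[...,2])<40)
print(m.sum(),cv2.minAreaRect(P[m][:,:2].astype(np.float32)))
k=(d>0)&(I.sum(2)<200)&(abs(X-.49)<.08)&(abs(Y+.289)<.09)&(Zz>.14)&(Zz<.21);print("blade",k.sum(),np.percentile(P[k],[2,50,98],0).round(4))
pp,R=place([.492,-.2889],68.1);pp[2]=.5;delta(pp,R)
E
```

```text
time_s: 19.2
tcp_pos: [0.4826, -0.2823, 0.4998]
ee_rot: [[-0.93, 0.364, 0.056], [0.363, 0.931, -0.022], [-0.06, -0.001, -0.998]]
wrist_force: [0.1, 0.5, -1.7]
gripper_width: 0.5
gripper_force: 30.0
638 ((0.49306580424308777, -0.2901662290096283), (0.0918489545583725, 0.040194135159254074), 67.87252807617188)
blade 573 [[ 0.483  -0.3135  0.1558]
 [ 0.4936 -0.2859  0.1781]
 [ 0.5042 -0.259   0.2075]]
shift mm [-1.  -2.8  0. ] turn deg [ 0.   -0.09  0.57] | 0.003
```

View pics/w6.png

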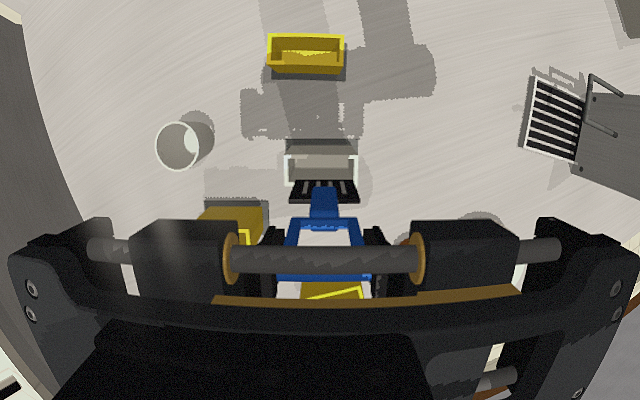

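The wrist view shows the blade (323,190) just over the white pocket, whose mouth is at (320,170). Alignment is within 2 mm, so I'm going in.

```bash
python3 - <<'E'
from goal import *
p,R=place([.4927,-.2897],68.);p[2]=.415;delta(p,R)
E
```

```text
shift mm [ 3.2 -3.2 84.9] turn deg [ 0.01 -0.09  0.67] | 0.085
```

```bash
python3 -m creep '[[-1,-2,-3.2,0,0,0,0.7],[-1,-2,-3.2,0,0,0,0.7],[-1,-0.7,-3.2,20,0,0,0.7],[-1,0.6,-3.2,42,0,0,0.7],[-1,2,-3.2,64,0,0,0.7],[-1,3.2,-3.2,85,0,0,0.7],[-1,3.2,-3.2,85,0,0,0.7]]'
python3 - <<'E'
from goal import *
p,R=place([.4927,-.2897],68.);p[2]=.353;delta(p,R)
E
```

```text
time_s: 19.83
tcp_pos: [0.4818, -0.2854, 0.4105]
ee_rot: [[-0.925, 0.377, 0.048], [0.377, 0.926, -0.019], [-0.051, 0.001, -0.999]]
wrist_force: [-0.9, 0.8, -3.8]
gripper_width: 0.5
gripper_force: 30.0
shift mm [ 1.6  0.1 57.5] turn deg [ 0.03 -0.63 -0.16] | 0.058
```

```bash
python3 -m creep '[[-1,0.4,0,15,0,-0.5,0],[-1,0.8,0,30,0,-0.5,0],[-1,1.2,0,43,0,-0.5,0],[-1,1.4,0,52,0,-0.5,0],[-1,1.5,0,55,0,-0.5,0],[-1,1.5,0,55,0,-0.5,0]]'
python3 -m creep '[[-1,0,0,2,0,0,0],[-1,0,0,3,0,0,0],[-1,0,0,3,0,0,0]]'
```

```text
time_s: 20.33
tcp_pos: [0.4847, -0.2868, 0.3603]
ee_rot: [[-0.924, 0.377, 0.064], [0.376, 0.926, -0.026], [-0.069, -0.0, -0.998]]
wrist_force: [0.1, 0.3, -2.5]
gripper_width: 0.498
gripper_force: 30.0
time_s: 20.58
tcp_pos: [0.4848, -0.2869, 0.3579]
ee_rot: [[-0.924, 0.377, 0.066], [0.376, 0.926, -0.026], [-0.071, 0.0, -0.997]]
wrist_force: [-1.2, -0.3, -2.6]
gripper_width: 0.501
gripper_force: 30.0
```

```bash
python3 -m creep '[[-1,0,0,3,0,0,0],[-1,0,0,5,0,0,0],[-1,0,0,5,0,0,0]]'
python3 -m creep '[[-1,0,0,1,0,0,0],[-1,0,0,2,0,0,0],[-1,0,0,2,0,0,0]]'
```

```text
time_s: 20.83
tcp_pos: [0.4849, -0.287, 0.3518]
ee_rot: [[-0.924, 0.377, 0.064], [0.376, 0.926, -0.026], [-0.069, 0.0, -0.998]]
wrist_force: [-0.2, 0.1, -2.3]
gripper_width: 0.501
gripper_force: 30.0
time_s: 21.08
tcp_pos: [0.4852, -0.2871, 0.3503]
ee_rot: [[-0.924, 0.377, 0.065], [0.376, 0.926, -0.026], [-0.07, 0.0, -0.998]]
wrist_force: [-0.8, 0.0, -1.7]
gripper_width: 0.503
gripper_force: 30.0
```

```bash
python3 -m creep '[[-1,0,0,1,0,0,0],[-1,0,0,2,0,0,0],[-1,0,0,2,0,0,0]]'
```

```text
time_s: 21.33
tcp_pos: [0.4859, -0.2872, 0.3501]
ee_rot: [[-0.924, 0.376, 0.068], [0.375, 0.926, -0.028], [-0.073, -0.0, -0.997]]
wrist_force: [-0.2, 1.2, 4.8]
gripper_width: 0.497
gripper_force: 30.0
```

```bash
python3 -m creep '[[0.7,0,0,0,0,0,0],[0.7,0,0,0,0,0,0],[0.7,0,0,0,0,0,0],[0.7,0,0,0,0,0,0],[0.7,0,0,-20,0,0,0],[0.7,0,0,-50,0,0,0],[0.7,0,0,-90,0,0,0],[0.7,0,0,-130,0,0,0]]'
python3 - <<'E'
from goal import *
from h import *
for n in("top","scene","wrist"):
    p,d,s=cap(n);P=w(n,d,s);I=p.astype(int);X,Y,Zz=[P[...,i] for i in range(3)]
    b=(d>0)&(I[...,2]>I[...,0]+40)&(I[...,2]>I[...,1]+15)&(abs(X-.49)<.1)&(abs(Y+.28)<.12)&(Zz>.06)
    q=P[b];print(n,len(q),np.percentile(q,[2,50,98],0).round(4).tolist() if len(q) else 0)
cv2.imwrite("pics/w7.png",p[...,::-1]);print(s["time_s"],s["tcp_pos"])
Rd=np.stack([-u,v,-Z],1);pd=hinge-.1*u;pd[2]=.49;delta(pd,Rd)
E
```

```text
time_s: 22.0
tcp_pos: [0.4766, -0.2837, 0.4784]
ee_rot: [[-0.924, 0.377, 0.062], [0.376, 0.926, -0.025], [-0.067, -0.0, -0.998]]
wrist_force: [1.1, -1.1, 0.1]
gripper_width: 0.847
gripper_force: 0.0
top 0 0
scene 33 [[0.4726, -0.2987, 0.0829], [0.4849, -0.2848, 0.138], [0.4968, -0.2669, 0.2032]]
wrist 918 [[0.4677, -0.3032, 0.108], [0.4785, -0.2836, 0.1993], [0.4882, -0.2639, 0.203]]
22.1 [ 0.47720611 -0.28422137  0.48592947]
shift mm [121.4 393.2 -17.3] turn deg [ -3.2    3.71 -82.5 ] | 0.412
```

View pics/w7.png

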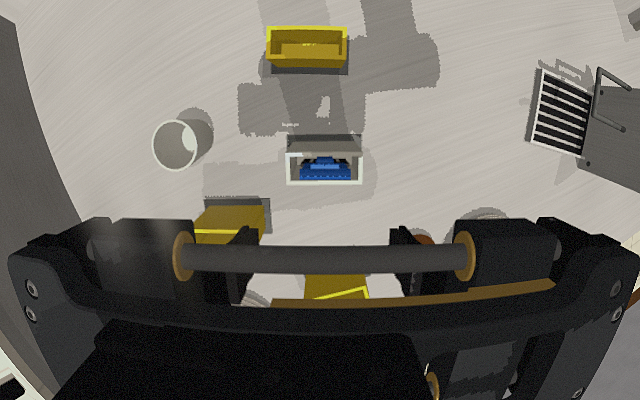

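The wrist view shows the turner standing in the white pocket (325,168), its top at z = 0.203, so it is on the floor. The gripper is clear of it.

```bash
python3 -m creep '[[0,10,33,-1,-3.2,3.7,-82.5],[0,20,66,-3,-3.2,3.7,-82.5],[0,30,98,-5,-3.2,3.7,-82.5],[0,40,131,-6,-3.2,3.7,-82.5],[0,50,164,-8,-3.2,3.7,-82.5],[0,61,197,-9,-3.2,3.7,-82.5],[0,71,230,-10,-3.2,3.7,-82.5],[0,81,262,-12,-3.2,3.7,-82.5]]'
python3 - <<'E'
from goal import *
Rd=np.stack([-u,v,-Z],1);pd=hinge-.1*u;pd[2]=.49;delta(pd,Rd)
E
```

```text
time_s: 22.82
tcp_pos: [0.4997, -0.0086, 0.4828]
ee_rot: [[-0.815, -0.58, 0.015], [-0.58, 0.815, 0.006], [-0.015, -0.004, -1.0]]
wrist_force: [-0.1, -1.1, -0.3]
gripper_width: 0.507
gripper_force: 0.0
shift mm [-88.2 103.   -6.2] turn deg [ -0.41   0.81 -24.96] | 0.136
```

```bash
python3 -m creep '[[0,-22,26,-2,-0.4,0.8,-25],[0,-46,54,-4,-0.4,0.8,-25],[0,-70,82,-5,-0.4,0.8,-25],[0,-88,103,-6,-0.4,0.8,-25],[0,-88,103,-6,-0.4,0.8,-25],[0,-88,103,-6,-0.4,0.8,-25]]'
python3 - <<'E'
from goal import *
from h import *
p,d,s=cap("wrist");P=w("wrist",d,s);I=p.astype(int)
b=(d>0)&(I[...,0]>90)&(I[...,1]<60)
rel=P[b]-hinge;a=np.c_[rel@u,rel@v,rel@Z];a=a[(abs(a[:,0])<.12)&(abs(a[:,1])<.06)&(abs(a[:,2])<.04)];t=a[a[:,2]>.018]
print(len(a),np.percentile(a,[2,50,98],0).round(4).tolist(),len(t),t.min(0).round(4) if len(t) else 0,t.max(0).round(4) if len(t) else 0)
Rd=np.stack([-u,v,-Z],1);pd=np.array([.511,.1255,.4275]);delta(pd,Rd)
E
```

```text
time_s: 23.32
tcp_pos: [0.5128, 0.126, 0.4896]
ee_rot: [[-0.497, -0.868, 0.0], [-0.868, 0.497, -0.001], [0.001, -0.001, -1.0]]
wrist_force: [-0.3, -0.2, -0.2]
gripper_width: 0.5
gripper_force: 0.0
786 [[-0.1051, -0.0054, -0.0048], [-0.0794, -0.0007, 0.0029], [-0.0232, 0.0042, 0.0241]] 212 [-0.1055 -0.0056  0.0181] [-0.0942  0.0051  0.0255]
shift mm [ 0.4  1.8 62.4] turn deg [-0.06 -0.03 -0.28] | 0.062
```

```bash
python3 -m creep '[[0,0.4,0.5,20,0,0,-0.2],[0,0.4,0.5,42,0,0,-0.2],[0,0.4,0.5,57,0,0,-0.2],[0,0.4,0.5,62,0,0,-0.2],[0,0.4,0.5,62,0,0,-0.2],[-1,0.4,0.5,62,0,0,-0.2],[-1,0.4,0.5,62,0,0,-0.2],[-1,0.4,0.5,62,0,0,-0.2]]'
python3 -m creep '[[-1,0,0,0,0,0,0],[-1,0,0,0,0,0,0],[-1,0,0,0,0,0,0]]'
```

```text
time_s: 24.03
tcp_pos: [0.5126, 0.1243, 0.4306]
ee_rot: [[-0.496, -0.868, 0.005], [-0.868, 0.496, 0.001], [-0.004, -0.004, -1.0]]
wrist_force: [-0.2, -0.8, -0.4]
gripper_width: 0.354
gripper_force: 0.0
time_s: 24.28
tcp_pos: [0.5122, 0.1245, 0.4297]
ee_rot: [[-0.496, -0.869, 0.004], [-0.869, 0.496, 0.001], [-0.002, -0.003, -1.0]]
wrist_force: [-0.9, 0.5, 1.0]
gripper_width: 0.132
gripper_force: 9.6
```

```bash
python3 -m creep '[[-1,-0.5,-9.8,0,0,0,0],[-1,-1.9,-19.5,0,0,0,0],[-1,-4.3,-29,0,0,0,0],[-1,-7.6,-38.3,0,0,0,0],[-1,-11.8,-47.1,0,0,0,0],[-1,-16.9,-55.6,0,0,0,0],[-1,-22.7,-63.4,0,0,0,0],[-1,-29.3,-70.7,0,0,0,0]]'
python3 -m creep '[[-1,-7.2,-6.6,0,0,0,0],[-1,-15.1,-12.4,0,0,0,0],[-1,-23.6,-17.5,0,0,0,0],[-1,-32.4,-21.7,0,0,0,0],[-1,-41.7,-25,0,0,0,0],[-1,-51.2,-27.4,0,0,0,0],[-1,-60.9,-28.8,0,0,0,0],[-1,-70.7,-29.3,0,0,0,0]]'
python3 -m creep '[[-1,-1,0,0,0,0,0],[-1,-2,0,0,0,0,0],[-1,-2,0,0,0,0,0]]'
```

```text
time_s: 24.95
tcp_pos: [0.5895, 0.115, 0.4298]
ee_rot: [[-0.496, -0.868, 0.004], [-0.868, 0.496, 0.001], [-0.003, -0.003, -1.0]]
wrist_force: [-3.4, -1.7, 5.7]
gripper_width: 0.126
gripper_force: 30.0
time_s: 25.62
tcp_pos: [0.6478, 0.1607, 0.4298]
ee_rot: [[-0.496, -0.868, -0.007], [-0.868, 0.496, -0.008], [0.01, 0.002, -1.0]]
wrist_force: [-17.0, -21.2, 10.0]
gripper_width: 0.12
gripper_force: 30.0
time_s: 25.87
tcp_pos: [0.6481, 0.1607, 0.4299]
ee_rot: [[-0.497, -0.868, -0.009], [-0.867, 0.497, -0.01], [0.013, 0.003, -1.0]]
wrist_force: [-13.2, -10.5, 9.3]
gripper_width: 0.121
gripper_force: 30.0
```

```bash
python3 -m creep '[[-0.4,2,0,0,0,0,0],[-0.4,2,0,0,0,0,0],[-0.4,2,0,0,0,0,0],[-0.4,2,0,-25,0,0,0],[-0.4,2,0,-55,0,0,0],[-0.4,2,0,-55,0,0,0]]'
python3 - <<'E'
from goal import *
from h import *
k=np.load("top.npz")
for n in("top","scene","wrist"):
    p,d,s=cap(n);P=w(n,d,s);
    sets=[("now",p,P,d)]
    z=np.load({"wrist":"w1"}.get(n,n)+".npz");sets.append(("ref",z["p"],z["P"],z["d"]))
    for l,p_,P_,d_ in sets:
        I=p_.astype(int);b=(d_>0)&(I[...,0]>90)&(I[...,1]<60)
        rel=P_[b]-hinge;a=np.c_[rel@u,rel@v,rel@Z];a=a[(abs(a[:,0])<.05)&(a[:,1]<.02)&(a[:,1]>-.12)&(abs(a[:,2])<.04)]
        t=a[a[:,2]>.015];m=a[(a[:,2]<.008)&(a[:,2]>0)]
        print(n,l,len(a),"post",np.median(t,0).round(4) if len(t) else 0,"arm angle",np.degrees(np.arctan(np.polyfit(m[:,1],m[:,0],1)[0])).round(2) if len(m)>5 else 0)
E
```

```text
time_s: 26.37
tcp_pos: [0.65, 0.1623, 0.491]
ee_rot: [[-0.495, -0.869, 0.016], [-0.869, 0.495, 0.003], [-0.011, -0.012, -1.0]]
wrist_force: [0.8, -0.1, 2.0]
gripper_width: 0.294
gripper_force: 0.0
top now 0 post 0 arm angle 0
top ref 139 post [ 0.     -0.098   0.0256] arm angle -0.01
scene now 10 post 0 arm angle 0
scene ref 130 post [ 0.0011 -0.0993  0.0232] arm angle 0.27
wrist now 1639 post [-0.0012 -0.1009  0.0231] arm angle 1.01
wrist ref 1809 post [-0.0011 -0.1005  0.0231] arm angle 1.03
```

```bash
python3 -m creep '[[0,40,0,-10,0,0,0],[0,80,0,-20,0,0,0],[0,120,0,-20,0,0,0],[0,160,0,-20,0,0,0],[0,200,0,-20,0,0,0],[0,230,0,-20,0,0,0],[0,230,0,-20,0,0,0],[0,230,0,-20,0,0,0]]'
python3 - <<'E'
from goal import *
from h import *
for n in("top","scene"):
    p,d,s=cap(n);P=w(n,d,s);z=np.load(n+".npz")
    if n=="scene": cv2.imwrite("pics/end.png",p[...,::-1])
    for l,p_,P_,d_ in(("now",p,P,d),("ref",z["p"],z["P"],z["d"])):
        I=p_.astype(int);b=(d_>0)&(I[...,0]>90)&(I[...,1]<60)
        rel=P_[b]-hinge;a=np.c_[rel@u,rel@v,rel@Z];a=a[(abs(a[:,0])<.05)&(a[:,1]<.02)&(a[:,1]>-.12)&(abs(a[:,2])<.04)]
        t=a[a[:,2]>.015];m=a[(a[:,2]<.008)&(a[:,2]>0)]
        print(n,l,len(a),"post",np.median(t,0).round(4) if len(t) else 0,"angle",np.degrees(np.arctan(np.polyfit(m[:,1],m[:,0],1)[0])).round(2) if len(m)>5 else 0)
    I=p.astype(int);b=(d>0)&(I[...,2]>I[...,0]+40)&(I[...,2]>I[...,1]+15)&(abs(P[...,0]-.49)<.1)&(abs(P[...,1]+.28)<.12)
    print("turner",np.percentile(P[b],[2,50,98],0).round(3).tolist())
print(r.sense()["time_s"],r.sense()["wrist_force"])
E
```

```text
time_s: 27.18
tcp_pos: [0.534, -0.0391, 0.5036]
ee_rot: [[-0.498, -0.867, 0.003], [-0.867, 0.498, 0.001], [-0.002, -0.002, -1.0]]
wrist_force: [0.9, 0.3, 0.3]
gripper_width: 0.502
gripper_force: 0.0
top now 27 post [ 0.0006 -0.0984  0.0241] angle -10.74
top ref 139 post [ 0.     -0.098   0.0256] angle -0.01
turner [[0.468, -0.329, 0.053], [0.477, -0.281, 0.203], [0.489, -0.261, 0.207]]
scene now 132 post [ 0.0014 -0.1004  0.0234] angle -0.48
scene ref 130 post [ 0.0011 -0.0993  0.0232] angle 0.27
turner [[0.471, -0.301, 0.082], [0.484, -0.282, 0.141], [0.496, -0.267, 0.203]]
27.2833 [0.46545782 0.00291083 0.91097093]
```

View pics/end.png

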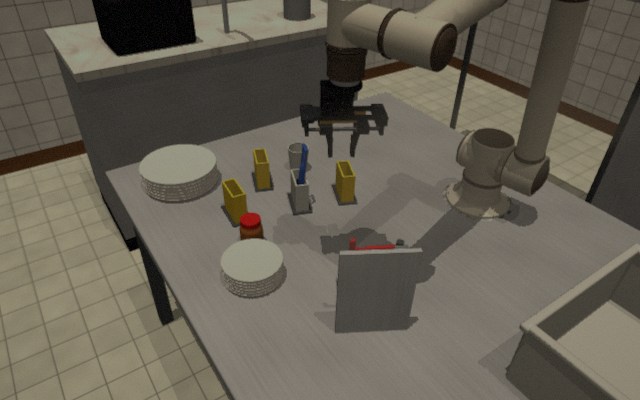

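The final scene view shows the turner standing in the white pocket at (301,175) and the hook folded at (375,247). The plates, jar and beaker have not moved, and the robot is clear.

```bash
python3 -c "
from station import r
print(r.finish_job())"
```

```text
the job is handed in; nothing more can be done
None
```

I handed the job in at about 27 s: the turner hung free on the opened hook for more than 2 s, it now stands blade down in the white pocket holder, the hook is folded flat again, and the plates, jar and beaker look unmoved (no verdict was shown).

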